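Bolt down the machine vise and load it

ROBOT

A 6-joint arm with a two-finger parallel gripper is mounted at the origin on the work surface. World frame = base frame: x ahead of the robot, y to its left, z up, the work surface at z = 0. Lengths are in m, angles in rad, forces in N, time in s.
With the tool pointing down it reaches from about 0.425 to 0.95 m from the base axis. Payload 14.7 kg.
Tool frame: the origin (TCP) lies at the very end of the fingers, on their centre line; the grasp point (between the pads) lies 19 mm behind it (bot.pinch_z is the distance from the TCP to the grasp point, in m); z points along the fingers, y is the line along which they close (so a half turn about z gives the same grasp; the last joint's range is limited). The gripper opens to 85 mm and grips with 20 to 120 N. Pads are 22 mm wide; open, the fingers measure 114 mm over their backs; the gripper's body (76 mm by 85 mm) begins 54 mm behind the grasp point. The pads swing forward as they close: fully open they stand 13 mm farther back than shut.
Start: joints at [1.072, 0.48, 1.596, -0, 1.065, -0.047], TCP at [0.284, 0.585, 0.231] pointing down, gripper open.
Joint ranges: [-2.75, 2.75], [-0.82, 2.05], [0.23, 2.67], [-1.56, 4.7], [0.09, 2.69], [-2.92, 2.92]. Speed limits (rad/s): [1.89, 1.89, 2.39, 3.01, 3.01, 3.01].

INTERFACE

Orientations are given as a rotation vector (axis times angle).
In Python, from cell import bot gives the robot as it stands.
- The arm moves only by the shell command python3 -m crank 'ROWS'. ROWS is JSON, a list of rows, each a list of 3 entries, a list of its own where there are three numbers: the turn, a rotation vector about the tool's x, y, z as a fraction of full scale, then the shift along the tool's x, y, z as a fraction of full scale, then the opening, from 0 (shut) to 1 (fully open). A call has 1 to 20 rows; each row shifts and turns the commanded pose from where the row before left it, along the tool's axes as they then stand; what a row does not reach is not made up. Full scale, the value 1, is 300 mm for a shift and 60 degrees for a turn. A row lasts 1/12 s, in which the tool goes at most 41.7 mm and 7.16 degrees, less where a joint would pass 70% of its speed; a pose out of reach is approached as far as the arm can. A call with a number of a shift or a turn outside -1 to 1 is refused whole. A call with a gripper value outside its range is refused whole. The fingers move at their own pace and stop on an object; the grip force is fixed at half the most. Time passes only in rows, so rows that do not move let the fingers close. It gives the time, the measured TCP pose, the force, the opening and the grip force at its end, in the units of the state.
- bot.get_obs(): the state, without advancing time (a new reading comes with each control period).
- bot.grab_frame(name): name is "scene" or "side" or "wrist"; returns (picture, depth): 400x640x3 uint8, red, green, blue; 400x640 float32, m along the optical axis (not along the pixel's ray), 0 where there is no reading.
- bot.get_calibration(name): a dict with "fx", "fy", "cx", "cy" (pixels), "world_to_cam" (4x4, takes a point from world to camera coordinates). Camera axes: x right, y up, looking along -z (the intrinsics and any distortion apply to the point x, -y, -z); pixel columns grow to the right and rows downward; lengths in m; the calibration is good to about 2 mm. A picture is of the moment at which its call begins: read the wrist's pose just before it. get_calibration takes no time and is no camera call; for the wrist camera it gives the pose at the moment of the call.
- bot.hand_in(): hands the job in; it is judged then, once.
The state is a dict: "time_s": time; "joint_pos": joint angles; "qd": joint speeds; "effort": joint torques, N m; "ee_pos": TCP position; "orientation": TCP orientation; "contact_force": force on the tool from outside, world axes, zero at the start; "moment": the same for the moment, N m; "opening": finger opening in m; "gripper_force": force on a finger pad.
Only numpy, scipy, OpenCV 4.12 (cv2) and the standard library are available. Lean on these libraries where they do the work, as an engineer would, in place of code of your own. Each camera call takes 0.05 s, during which the arm holds its last target. There are 200 camera calls.

TASK

Bolt the blue vise to the slotted plate with every orange-winged T-bolt in the carousel, one bolt to a lug, any lugs: turn the carousel by its top knob to bring each bolt to the open window, drop its head into the T-slot just outside a lug, slide it fully home into the lug's fork, and give it a quarter turn so that its wing lies square across the slot, then let it go upright. Only when all the bolts are locked, stand the copper workpiece flat on the vise's bed, midway along the jaws with its long side parallel to them. Leave the black-knobbed pins in the carousel and everything else on the bench where it is.

Things in the scene. Friction and masses are not known exactly. Their poses are not given: they have to be found in the camera images.
- plate: Aluminium plate fixed on the bench, 190 (x) x 300 (y) x 26 mm; origin at the centre of its underside. Two T-slots run along its y at x = -62 and +62 mm: opening 16 mm wide, lips 8 mm thick, cavity 36 mm wide and 12 high, its floor 6 mm above the bench. A bolt head enters anywhere, lengthwise along the slot, stands on the floor, and may be turned there.
- vise: Blue vise sitting on the plate (will not shift; axes as the plate's, place along the slots varies); origin under its centre, 26 mm above the bench. Body 56 mm wide (x), 58 mm high, screw handle at +y. Four forked lugs 9 mm thick lie on the plate over the slots, open outwards along the slots (+y or -y, away from the origin), gap 15 mm.
- vise_bed (a point): Centre of the vise's flat bed between the jaws, 44 mm above the bench; axes as the vise's. The jaws stand on its +y and -y sides, 40 mm higher than the bed, 56 mm wide along x; the space between them is 44 mm along y and open at both x ends.
- turn_knob (a point): Centre of the black bar knob on the carousel's upright axis: 40 (x) x 14 (y) x 32 mm high, this point half-way up, 119 mm above the bench. It turns the turntable one to one, either way, with slight friction (0.06 N m), and stays where left.
- turntable (a joint): Angle the carousel's turntable has been turned since the start, rad, growing anticlockwise from above (limits -12 and 12); which pocket faces the window at the start varies. Six yellow pockets, 60 degrees apart, 80 mm from the axis, 32 (radial) x 16 mm inside; a bolt hangs in one by its collar on the side walls, 53 mm above the bench, and lifts straight out.
- window (a point): Point on the pocket floor, 20 mm above the bench, 80 mm from the carousel's axis, where a pocket faces the arm. -x points from the axis out through the window. A clear fixed cover 92 to 95 mm above the bench, on four posts, lies over the other pockets; its window is 116 mm wide (y), open in front and reaches to 28 mm from the axis.
- block_c (a point): Centre of the loose copper-coloured workpiece: 50 (x) x 30 (y) x 40 mm high, about 160 g; starts on the bench between the plate and the carousel.
- lug_near_left (a point): Seat of the lug at the vise's -x +y corner, where a bolt's axis belongs: on the slot's centreline, at the plate's top. Fork open to +y: tines end 26 mm outwards, closed end 6 mm inwards (a shank stops about 1 mm inwards of this point). A bolt whose head stands on the slot's floor has its collar 3 mm above the lug; it cannot be lowered through it.
- lug_near_right (a point): Seat of the lug at the vise's -x -y corner, where a bolt's axis belongs: on the slot's centreline, at the plate's top. Fork open to -y: tines end 26 mm outwards, closed end 6 mm inwards (a shank stops about 1 mm inwards of this point). A bolt whose head stands on the slot's floor has its collar 3 mm above the lug; it cannot be lowered through it.
- lug_far_left (a point): Seat of the lug at the vise's +x +y corner, where a bolt's axis belongs: on the slot's centreline, at the plate's top. Fork open to +y: tines end 26 mm outwards, closed end 6 mm inwards (a shank stops about 1 mm inwards of this point). A bolt whose head stands on the slot's floor has its collar 3 mm above the lug; it cannot be lowered through it.
- lug_far_right (a point): Seat of the lug at the vise's +x -y corner, where a bolt's axis belongs: on the slot's centreline, at the plate's top. Fork open to -y: tines end 26 mm outwards, closed end 6 mm inwards (a shank stops about 1 mm inwards of this point). A bolt whose head stands on the slot's floor has its collar 3 mm above the lug; it cannot be lowered through it.
- bolt_a_c (a point): Centre of a T-bolt's orange wing, 51 mm above the bolt's bottom; may be absent. 90 g, 66 mm tall; from the bottom: head 28 (x) x 12 (y) x 7 mm; shank 10 mm thick; round collar 28 mm wide, from 32 to 36 mm up; wing 34 (x) x 14 (y) mm, from 36 to 66 mm up, parallel to the head. z up. Starts hanging upright in a carousel pocket, x outwards.
- bolt_b_c (a point): Centre of a T-bolt's orange wing, 51 mm above the bolt's bottom; may be absent. 90 g, 66 mm tall; from the bottom: head 28 (x) x 12 (y) x 7 mm; shank 10 mm thick; round collar 28 mm wide, from 32 to 36 mm up; wing 34 (x) x 14 (y) mm, from 36 to 66 mm up, parallel to the head. z up. Starts hanging upright in a carousel pocket, x outwards.
- bolt_c_c (a point): Centre of a T-bolt's orange wing, 51 mm above the bolt's bottom; may be absent. 90 g, 66 mm tall; from the bottom: head 28 (x) x 12 (y) x 7 mm; shank 10 mm thick; round collar 28 mm wide, from 32 to 36 mm up; wing 34 (x) x 14 (y) mm, from 36 to 66 mm up, parallel to the head. z up. Starts hanging upright in a carousel pocket, x outwards.
- pin_a_c (a point): Middle of the knob of a pin with a round black knob 22 mm wide, hanging in a carousel pocket (58 mm tall; this point 47 mm above its foot). Not needed: it stays in the carousel.
- pin_b_c (a point): Middle of the knob of a pin with a round black knob 22 mm wide, hanging in a carousel pocket (58 mm tall; this point 47 mm above its foot). Not needed: it stays in the carousel.
- brush: Chip brush lying on the bench beyond the plate. Bystander: leave where it is.
- wrench: Wrench lying on the bench on the robot's left. Bystander: leave where it is.
- driver: Red-handled screwdriver lying on the bench close to the robot. Bystander: leave where it is.
- oil: Yellow oil bottle, 48 mm wide, 110 mm tall, standing at the back; origin under its base. Bystander: leave where it is.
- tape: Roll of blue tape, 76 mm across, 24 mm high, lying at the back. Bystander: leave where it is.
- cup: Steel cup, 72 mm wide, 85 mm tall, on the robot's right. Bystander: leave where it is.
There are look-alikes about, which are no part of the job. Several things look just like the part that bears block_c: the one meant starts nearest to the robot's base.

How it is judged:
By the outcome, as a careful person would: the job done as asked, in the order asked, and still so for the second after the job is handed in, with the robot touching nothing.
Of bolt_a, bolt_b, bolt_c only 2 to 3 are there at a start; the rules pass over those that are not, and their reading is None.
At some moment in a run one of block may be knocked a few centimetres aside while the robot is not near it.
It also fails if it takes over 210 s, if anything falls off the work surface, if the arm or the gripper's body presses on something with over 40 N, if the wrist force passes 120 N, or if a joint passes its speed limit or range.

## Working session

There is one attempt and no reset: what is moved stays moved. The work goes in short steps, Python scripts to look and compute and a shell command to move; the robot and the scene stay as the last step left them, time stands still between calls to the robot, and variables do not carry over. Pictures are saved under pics/ and viewed, at most 17 in all, crops included, and the job is handed in when it is done.

```bash
ls; mkdir -p pics; cat > h.py <<'E'
import numpy as np, cv2
from cell import bot
from scipy.spatial.transform import Rotation as R
def snap(name,fn,crop=None,scale=1):
    c=bot.get_calibration(name); p,d=bot.grab_frame(name)
    np.savez('pics/'+fn+'.npz',p=p,d=d,W=c['world_to_cam'],k=[c['fx'],c['fy'],c['cx'],c['cy']])
    save(fn,fn,crop,scale); return p,d,c
def save(src,fn,crop=None,scale=1):
    p=np.load('pics/'+src+'.npz')['p']
    if crop: x0,y0,x1,y1=crop; p=p[y0:y1,x0:x1]
    p=cv2.resize(p,None,fx=scale,fy=scale,interpolation=cv2.INTER_CUBIC)
    cv2.imwrite('pics/'+fn+'.png',p[:,:,::-1])
def ray(src,u,v):
    z=np.load('pics/'+src+'.npz'); fx,fy,cx,cy=z['k']; M=np.linalg.inv(z['W'])
    d=np.array([(u-cx)/fx,-(v-cy)/fy,-1]); return M[:3,3],M[:3,:3]@d
def atz(src,u,v,h):
    o,d=ray(src,u,v); t=(h-o[2])/d[2]; return o+t*d
def dep(src,u,v):
    z=np.load('pics/'+src+'.npz'); o,d=ray(src,u,v); return o+d*np.median(z['d'][v-1:v+2,u-1:u+2])
def tri(a,b):
    (o1,d1),(o2,d2)=ray(*a),ray(*b)
    A=np.stack([d1,-d2],1); s=np.linalg.lstsq(A,o2-o1,rcond=None)[0]
    p,q=o1+s[0]*d1,o2+s[1]*d2; return (p+q)/2,np.linalg.norm(p-q)
E
python3 - <<'E'
from h import *
print(bot.get_obs(),bot.pinch_z)
for n in("scene","side","wrist"):
    p,d,c=snap(n,n+'0'); print(n,c)
E
```

```text
pics
{'time_s': 0.0, 'joint_pos': array([ 1.07238768e+00,  4.80816803e-01,  1.59691950e+00, -3.66665135e-05,
        1.06510358e+00, -4.65921020e-02]), 'qd': array([ 0.00015921, -0.00066512,  0.00026808, -0.00130606,  0.00092662,
       -0.00035345]), 'effort': array([ 1.85464582e-03, -9.50660920e+01, -4.30193388e+01,  4.96736029e-04,
        1.26666029e-02,  1.25297856e-04]), 'ee_pos': array([0.28356579, 0.58439312, 0.23066515]), 'orientation': array([-7.03594900e-01, -3.06147677e+00,  1.90021401e-03]), 'contact_force': array([ 0.12611846, -0.29839745,  0.34496399]), 'moment': array([ 0.02932169,  0.00291569, -0.01688214]), 'gripper_force': 0.0, 'opening': 0.08515163911906008} 0.0187
scene {'fx': 483.19855713509077, 'fy': 483.19855713509077, 'cx': 315.6234501078863, 'cy': 198.5123887721795, 'world_to_cam': array([[-0.64706801,  0.76206271, -0.02373639,  0.40642565],
       [-0.47363507, -0.37737748,  0.79577388,  0.16672974],
       [ 0.59747202,  0.5261622 ,  0.60512852, -2.03085802],
       [ 0.        ,  0.        ,  0.        ,  1.        ]])}
side {'fx': 420.88345836403084, 'fy': 420.88345836403084, 'cx': 311.3310849129894, 'cy': 200.15292396924798, 'world_to_cam': array([[ 0.79143233, -0.61118543, -0.00934023, -0.48200122],
       [ 0.39693059,  0.50225048,  0.76823861, -0.26945892],
       [-0.46484511, -0.61171629,  0.64009546, -1.07625665],
       [ 0.        ,  0.        ,  0.        ,  1.        ]])}
wrist {'fx': 301.4503950490687, 'fy': 301.4503950490687, 'cx': 321.70433132700634, 'cy': 204.0536096379615, 'world_to_cam': array([[ 4.36650045e-01,  8.99631170e-01, -7.04832208e-04,
        -6.50828724e-01],
       [-8.65895155e-01,  4.20062944e-01, -2.71611310e-01,
         3.56289217e-02],
       [-2.44053927e-01,  1.19209401e-01,  9.62406774e-01,
        -3.77348658e-01],
       [ 0.00000000e+00,  0.00000000e+00,  0.00000000e+00,
         1.00000000e+00]])}
```

View pics/scene0.png

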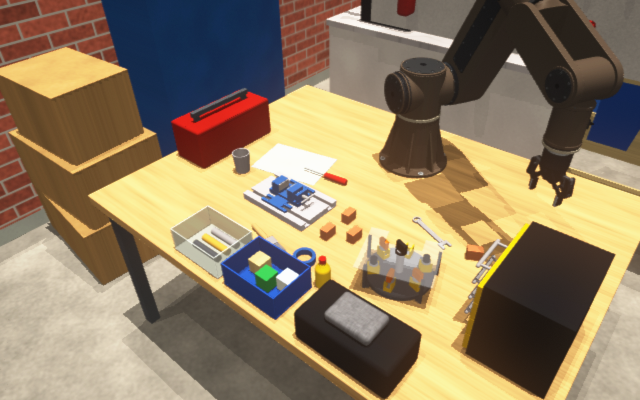

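View pics/side0.png

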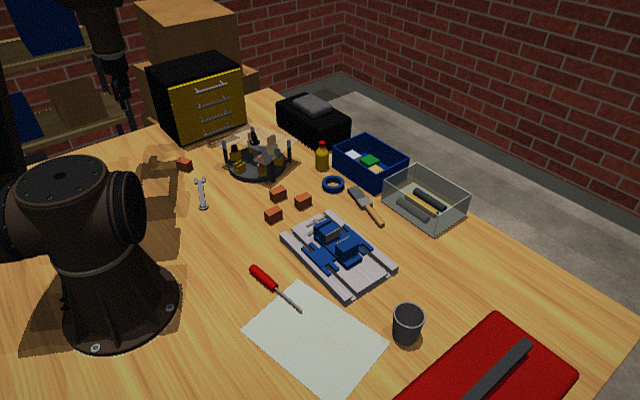

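Scene: plate around (290,200), three copper blocks at (349,215), (328,231), (354,233), another at (475,253); carousel at (400,262), its dark knob at (400,247). The side view shows the same: plate (338,252), carousel (258,160).

```bash
python3 - <<'E'
from h import *
for s,L in (('scene0',[(349,213),(328,229),(354,231),(475,251),(400,247),(437,232),(340,180)]),('side0',[(278,192),(273,213),(303,199),(184,162),(201,192),(262,275)])):
    for u,v in L: print(s,u,v,dep(s,u,v).round(3))
# plate by depth z band ~26mm bright
for s in ('scene0','side0'):
    z=np.load('pics/'+s+'.npz');fx,fy,cx,cy=z['k'];M=np.linalg.inv(z['W'])
    v,u=np.mgrid[:400,:640];d=z['d']
    P=np.stack([(u-cx)/fx*d,-(v-cy)/fy*d,-d,np.ones_like(d)],-1)@M.T
    P=P[...,:3]; hsv=cv2.cvtColor(z['p'],cv2.COLOR_RGB2HSV)
    m=(d>0)&(hsv[...,0]>105)&(hsv[...,0]<125)&(hsv[...,1]>120)&(P[...,2]>.03)&(P[...,2]<.1)&(P[...,0]>.3)&(P[...,0]<1)
    for lo in (.03,.05,.07):
        k=m&(P[...,2]>lo)&(P[...,2]<lo+.02); print(s,lo,k.sum(),P[k].mean(0).round(3), P[k].min(0).round(3),P[k].max(0).round(3))
    m=(d>0)&(P[...,2]>.08)&(P[...,2]<.14)&(P[...,0]>.4)&(P[...,1]>.1)&(P[...,0]<.9)&(P[...,1]<.5); print('car',P[m].mean(0),P[m].min(0),P[m].max(0))
E
```

```text
scene0 349 213 [0.496 0.042 0.042]
scene0 328 229 [0.604 0.035 0.037]
scene0 354 231 [0.56  0.111 0.04 ]
scene0 475 251 [0.398 0.465 0.04 ]
scene0 400 247 [0.611 0.316 0.124]
scene0 437 232 [0.35  0.31  0.001]
scene0 340 180 [ 0.333 -0.125  0.021]
side0 278 192 [0.548 0.097 0.039]
side0 273 213 [0.478 0.021 0.039]
side0 303 199 [0.59  0.018 0.038]
side0 184 162 [0.381 0.447 0.039]
side0 201 192 [0.365 0.295 0.005]
side0 262 275 [ 0.326 -0.152  0.023]
scene0 0.03 705 [ 0.797 -0.05   0.039] [ 0.461 -0.272  0.03 ] [0.975 0.143 0.05 ]
scene0 0.05 413 [0.943 0.052 0.059] [ 0.572 -0.142  0.05 ] [0.974 0.143 0.07 ]
scene0 0.07 733 [ 0.844 -0.006  0.082] [ 0.514 -0.265  0.07 ] [0.975 0.143 0.09 ]
car [0.71237883 0.33471446 0.10280255] [0.48540442 0.1003737  0.080001  ] [0.89994996 0.49995918 0.13999083]
side0 0.03 1674 [ 0.631 -0.123  0.038] [ 0.427 -0.486  0.03 ] [0.972 0.8   0.05 ]
side0 0.05 813 [0.801 0.003 0.061] [ 0.428 -0.484  0.05 ] [0.971 0.794 0.07 ]
side0 0.07 1303 [ 0.747 -0.046  0.081] [ 0.427 -0.482  0.07 ] [0.973 0.751 0.09 ]
car [0.72009319 0.31331477 0.10110331] [0.48660815 0.1003182  0.08002298] [0.89999298 0.49996436 0.13998153]
```

View pics/wrist0.png

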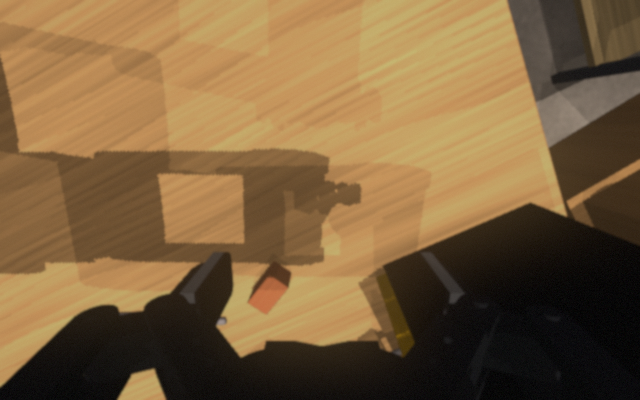

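```bash
cat >> h.py <<'E'
def plan(p,yaw=None,pt=None):
    """straight-down target TCP p, yaw = world angle of tool x (rad). prints per-axis totals in tool axes (shift fraction, turn fraction)"""
    o=bot.get_obs(); M=R.from_rotvec(o['orientation']).as_matrix()
    d=M.T@(np.array(p)-o['ee_pos'])/.3
    y0=np.arctan2(M[1,0],M[0,0]); s='shift total %s n>=%.1f'%(d.round(4),np.linalg.norm(d)/.139)
    if yaw is not None:
        T=np.array([[np.cos(yaw),np.sin(yaw),0],[np.sin(yaw),-np.cos(yaw),0],[0,0,-1]])
        r=R.from_matrix(M.T@T).as_rotvec()/(np.pi/3); s+=' turn %s n>=%.1f'%(r.round(4),np.linalg.norm(r)/.119)
    print(s,'| at',o['ee_pos'].round(4),'yaw',round(np.degrees(y0),2),'j6',o['joint_pos'][5].round(2),'t',round(o['time_s'],1))
E
python3 - <<'E'
from h import *
for u,v in [(533,228),(606,258),(480,330),(541,396),(548,388),(395,375),(330,290)]: print(dep('scene0',u,v).round(3))
plan([.57,.335,.30])
E
```

```text
[0.46  0.617 0.259]
[0.462 0.796 0.261]
[0.73  0.625 0.112]
[0.73  0.802 0.005]
[0.728 0.808 0.043]
[0.944 0.519 0.07 ]
[0.863 0.254 0.112]
shift total [-1.222  -0.3317 -0.2304] n>=9.3 | at [0.2836 0.5845 0.2308] yaw 154.11 j6 -0.05 t 0.1
```

```bash
python3 -m crank '[[[0,0,0],[-0.122,-0.033,-0.023],0.3],[[0,0,0],[-0.122,-0.033,-0.023],0.3],[[0,0,0],[-0.122,-0.033,-0.023],0.3],[[0,0,0],[-0.122,-0.033,-0.023],0.3],[[0,0,0],[-0.122,-0.033,-0.023],0.3],[[0,0,0],[-0.122,-0.033,-0.023],0.3],[[0,0,0],[-0.122,-0.033,-0.023],0.3],[[0,0,0],[-0.122,-0.033,-0.023],0.3],[[0,0,0],[-0.122,-0.033,-0.023],0.3],[[0,0,0],[-0.122,-0.033,-0.023],0.3],[[0,0,0],[0,0,0],0.3],[[0,0,0],[0,0,0],0.3],[[0,0,0],[0,0,0],0.3]]'; python3 - <<'E'
from h import *
snap('wrist','w1')
plan([.57,-.05,.34])
E
```

```text
time_s: 1.23
ee_pos: [0.5695, 0.3358, 0.2998]
orientation: [-0.705, -3.061, 0.001]
contact_force: [-0.2, -0.1, 0.1]
opening: 0.0257
gripper_force: 0.0
shift total [-0.5647 -1.1573 -0.1337] n>=9.3 | at [0.569  0.3363 0.2998] yaw 154.13 j6 -0.63 t 1.3
```

View pics/w1.png

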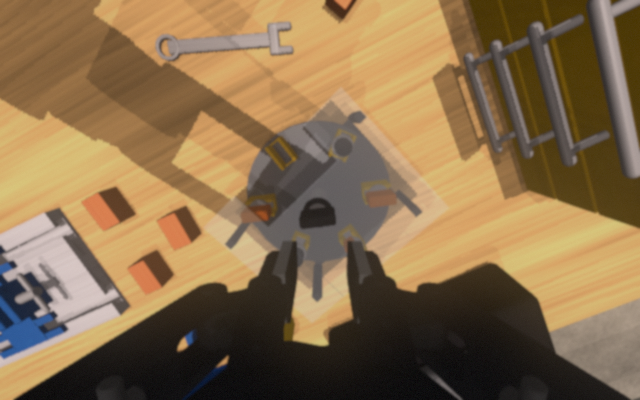

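```bash
python3 - <<'E'
from h import *
save('w1','w1c',(195,80,455,310),2.6)
for h,(u,v) in [(.135,(318,205)),(.02,(281,152)),(.066,(344,146)),(.087,(379,193)),(.087,(260,208))]: print(u,v,atz('w1',u,v,h).round(4),dep('w1',u,v).round(4))
E
python3 -m crank '[[[0,0,0],[-0.0565,-0.1157,-0.0134],0.3],[[0,0,0],[-0.0565,-0.1157,-0.0134],0.3],[[0,0,0],[-0.0565,-0.1157,-0.0134],0.3],[[0,0,0],[-0.0565,-0.1157,-0.0134],0.3],[[0,0,0],[-0.0565,-0.1157,-0.0134],0.3],[[0,0,0],[-0.0565,-0.1157,-0.0134],0.3],[[0,0,0],[-0.0565,-0.1157,-0.0134],0.3],[[0,0,0],[-0.0565,-0.1157,-0.0134],0.3],[[0,0,0],[-0.0565,-0.1157,-0.0134],0.3],[[0,0,0],[-0.0565,-0.1157,-0.0134],0.3],[[0,0,0],[0,0,0],0.3],[[0,0,0],[0,0,0],0.3],[[0,0,0],[0,0,0],0.3]]'; python3 - <<'E'
from h import *
snap('wrist','w2')
E
```

```text
318 205 [0.5857 0.325  0.135 ] [0.5933 0.3209 0.1047]
281 152 [0.5235 0.2969 0.02  ] [0.5236 0.2967 0.0189]
344 146 [0.5493 0.3775 0.066 ] [0.5463 0.3767 0.0944]
379 193 [0.6164 0.3915 0.087 ] [0.6141 0.3909 0.0945]
260 208 [0.57   0.2528 0.087 ] [0.5726 0.2481 0.0722]
time_s: 2.37
ee_pos: [0.5704, -0.0493, 0.3403]
orientation: [-0.703, -3.061, -0.001]
contact_force: [-0.3, 0.2, -0.4]
opening: 0.0252
gripper_force: 0.0
```

View pics/w1c.png

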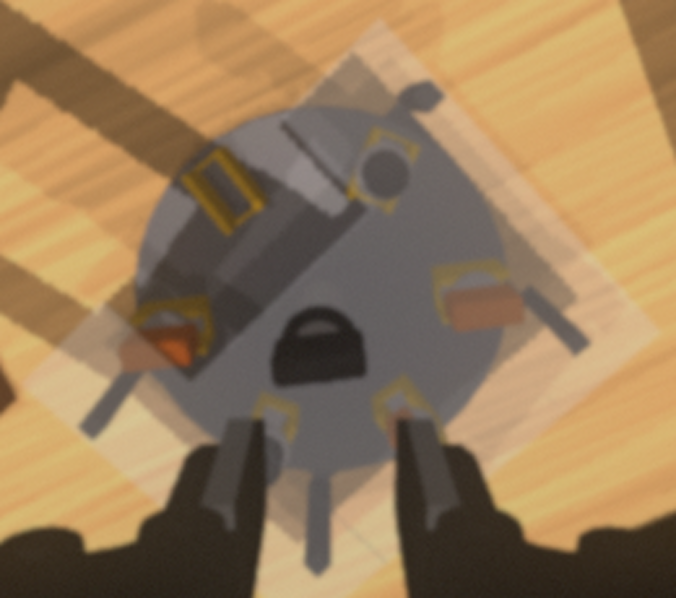

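View pics/w2.png

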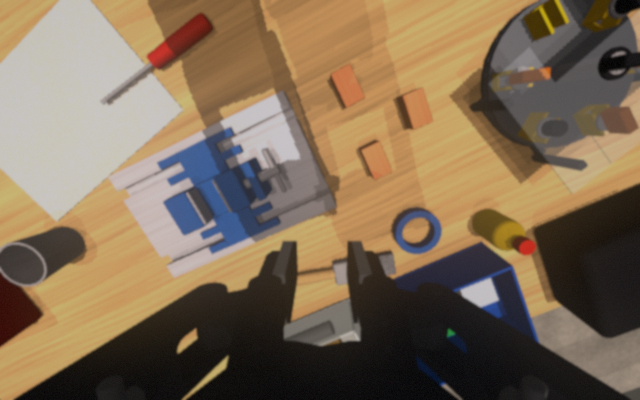

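w1c: the empty pocket faces the window (222,190); clockwise order from it: pin (383,172), bolt (485,305), bolt (400,410), pin (270,440), bolt (155,345); knob (318,345). w2: plate corners (112,178), (283,93), (333,207), (175,275); slots run along world y, handle at the right (270,165).

```bash
python3 - <<'E'
from h import *
for u,v in [(112,178),(283,93),(333,207),(175,275)]: print(u,v,atz('w2',u,v,.026).round(4))
for u,v in [(345,86),(414,109),(374,160),(225,195),(190,205)]: print(u,v,dep('w2',u,v).round(4))
plan([.56,-.13,.24],np.pi)
E
```

```text
112 178 [ 0.4478 -0.3454  0.026 ]
283 93 [ 0.4536 -0.0521  0.026 ]
333 207 [ 0.6375 -0.0603  0.026 ]
175 275 [ 0.6293 -0.3503  0.026 ]
345 86 [0.4844 0.0298 0.0392]
414 109 [0.554  0.1042 0.0392]
374 160 [0.5951 0.0256 0.0396]
225 195 [ 0.5419 -0.1804  0.0826]
190 205 [ 0.5331 -0.231   0.0827]
shift total [-0.0866 -0.2589  0.334 ] n>=3.1 turn [ 3.000e-04 -6.000e-04 -4.301e-01] n>=3.6 | at [ 0.5705 -0.0488  0.3402] yaw 154.19 j6 -1.26 t 2.4
```

```bash
python3 - <<'E'
from h import *
plan([.63,-.16,.24],np.pi)
E
python3 -m crank '[[[0,0,-0.1075],[0,0,0.0835],0.3],[[0,0,-0.1075],[0,0,0.0835],0.3],[[0,0,-0.1075],[0,0,0.0835],0.3],[[0,0,-0.1075],[0,0,0.0835],0.3],[[0,0,0],[-0.05,-0.09,0],0.3],[[0,0,0],[-0.05,-0.09,0],0.3],[[0,0,0],[-0.05,-0.09,0],0.3],[[0,0,0],[-0.05,-0.1,0],0.3],[[0,0,0],[0,0,0],0.3],[[0,0,0],[0,0,0],0.3],[[0,0,0],[0,0,0],0.3]]'
python3 - <<'E'
from h import *
snap('wrist','w3')
plan([.63,-.26,.24],np.pi)
E
python3 -m crank '[[[0,0,0],[0,-0.11,0],0.3],[[0,0,0],[0,-0.11,0],0.3],[[0,0,0],[0,-0.11,0],0.3],[[0,0,0],[0,0,0],0.3],[[0,0,0],[0,0,0],0.3],[[0,0,0],[0,0,0],0.3]]'
python3 - <<'E'
from h import *
snap('wrist','w4'); plan([.6,0,.3],np.pi)
a=np.load('pics/w3.npz')['p'];b=np.load('pics/w4.npz')['p']
c=np.hstack([a[20:320,150:550],b[20:320,150:550]]); cv2.imwrite('pics/w34.png',c[:,:,::-1])
E
```

```text
shift total [-0.3402 -0.2474  0.3339] n>=3.9 turn [ 3.000e-04 -6.000e-04 -4.301e-01] n>=3.6 | at [ 0.5705 -0.0488  0.3402] yaw 154.19 j6 -1.26 t 2.4
time_s: 3.33
ee_pos: [0.6304, -0.1597, 0.2398]
orientation: [-0.0, -3.141, -0.001]
contact_force: [-0.2, 0.3, 0.1]
opening: 0.0254
gripper_force: 0.0
shift total [ 1.000e-03 -3.348e-01 -1.000e-04] n>=2.4 turn [ 0.0005 -0.0008  0.0002] n>=0.0 | at [ 0.6303 -0.1596  0.24  ] yaw -179.99 j6 -1.87 t 3.4
time_s: 3.88
ee_pos: [0.6303, -0.259, 0.2403]
orientation: [-0.001, -3.141, -0.001]
contact_force: [-0.2, 1.0, 0.1]
opening: 0.0257
gripper_force: 0.0
shift total [ 0.1016  0.8626 -0.1984] n>=6.4 turn [ 0.0005 -0.0003 -0.0002] n>=0.0 | at [ 0.6304 -0.2588  0.2403] yaw 179.99 j6 -2.0 t 3.9
```

View pics/w34.png

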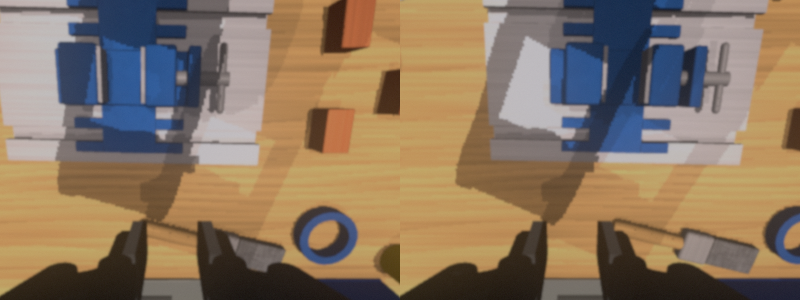

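```bash
python3 - <<'E'
from h import *
save('w4','w4c',(225,0,525,200),2.66)
E
```

```text
(no output)
```

View pics/w4c.png

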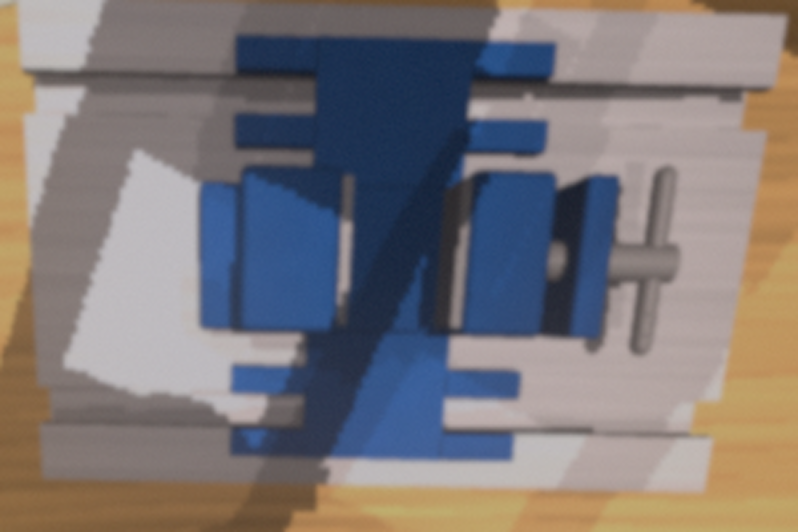

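```bash
python3 - <<'E'
from h import *
f=lambda x,y,h=.035: atz('w4',225+x/2.66,y/2.66,h)
L={'nr':[(236,55),(235,132),(317,96)],'nl':[(553,60),(546,137),(470,99)],'fr':[(232,378),(232,441),(303,410)],'fl':[(518,385),(512,446),(447,416)]}
for k,v in L.items():
    a,b,c=[f(*p) for p in v]; s=1 if k[1]=='l' else -1
    y1=(a[1]+b[1])/2-s*.026; y2=c[1]+s*.006
    print(k,a.round(4),b.round(4),c.round(4),'seat x %.4f y(tine) %.4f y(closed) %.4f'%((a[0]+b[0])/2,y1,y2))
print('plate corners',[f(x,y,.026).round(4) for x,y in [(20,72),(772,88),(705,492),(42,478)]])
print('bed edges', [f(x,y,.084).round(4) for x,y in [(338,250),(472,250)]], [f(x,y,.084).round(4) for x,y in [(290,168),(290,332),(515,172),(515,334)]])
print(dep('w4',225+385*100//266,300*100//266), [dep('w4',225+x*100//266,y*100//266)[2].round(4) for x,y in [(260,378),(260,441),(500,385),(510,60),(290,250),(515,250),(100,200)]])
# blocks: faces in w3
for s,(u,v) in [('w3',(480,151)),('w3',(498,40)),('side0',(273,213))]: print(s,dep(s,u,v).round(4))
# block by colour, top face from depth in w2
z=np.load('pics/w2.npz');hsv=cv2.cvtColor(z['p'],cv2.COLOR_RGB2HSV);fx,fy,cx,cy=z['k'];M=np.linalg.inv(z['W'])
v,u=np.mgrid[:400,:640];d=z['d'];P=(np.stack([(u-cx)/fx*d,-(v-cy)/fy*d,-d,np.ones_like(d)],-1)@M.T)[...,:3]
m=((hsv[...,0]<12)&(hsv[...,1]>130)&(P[...,2]>.034)&(P[...,2]<.046)).astype(np.uint8)
n,lab,st,ce=cv2.connectedComponentsWithStats(m)
for i in range(1,n):
    if st[i,4]>60:
        q=P[lab==i]; r=cv2.minAreaRect((q[:,:2]*1000).astype(np.float32)); print(ce[i].round(),st[i,4],q.mean(0).round(4),r)
E
```

```text
nr [ 0.4661 -0.2659  0.035 ] [ 0.4929 -0.2665  0.035 ] [ 0.4802 -0.2346  0.035 ] seat x 0.4795 y(tine) -0.2402 y(closed) -0.2406
nl [ 0.4679 -0.1441  0.035 ] [ 0.4948 -0.1442  0.035 ] [ 0.4813 -0.175   0.035 ] seat x 0.4813 y(tine) -0.1701 y(closed) -0.1690
fr [ 0.5878 -0.2686  0.035 ] [ 0.6147 -0.2689  0.035 ] [ 0.6014 -0.2382  0.035 ] seat x 0.6013 y(tine) -0.2427 y(closed) -0.2442
fl [ 0.5909 -0.1468  0.035 ] [ 0.617  -0.1471  0.035 ] [ 0.604  -0.1762  0.035 ] seat x 0.6039 y(tine) -0.1730 y(closed) -0.1702
plate corners [array([ 0.4695, -0.3516,  0.026 ]), array([ 0.4754, -0.053 ,  0.026 ]), array([ 0.6394, -0.0549,  0.026 ]), array([ 0.6327, -0.355 ,  0.026 ])]
bed edges [array([ 0.5403, -0.2296,  0.084 ]), array([ 0.5403, -0.1827,  0.084 ])] [array([ 0.5139, -0.2467,  0.084 ]), array([ 0.5681, -0.2461,  0.084 ]), array([ 0.5153, -0.1698,  0.084 ]), array([ 0.5688, -0.1652,  0.084 ])]
[ 0.55550025 -0.20702551  0.04326156] [np.float64(0.0343), np.float64(0.0343), np.float64(0.0343), np.float64(0.0345), np.float64(0.0831), np.float64(0.0835), np.float64(0.0257)]
w3 [0.5973 0.0193 0.0394]
w3 [0.485  0.0217 0.0395]
side0 [0.4775 0.0207 0.0394]
[346.  86.] 719 [0.4852 0.0314 0.0392] ((485.2161865234375, 32.07340621948242), (47.3038330078125, 29.269182205200195), 1.164354681968689)
[ 12. 314.] 300 [ 0.5663 -0.6298  0.0396] ((564.3372802734375, -629.4534301757812), (6.817275047302246, 68.65486907958984), 88.3117904663086)
```

```bash
python3 -m crank '[[[0,0,0],[-0.006,0.129,-0.002],0],[[0,0,0],[-0.006,0.129,-0.002],0],[[0,0,0],[-0.006,0.129,-0.002],0],[[0,0,0],[-0.006,0.129,-0.002],0],[[0,0,0],[-0.006,0.129,-0.002],0],[[0,0,0],[-0.006,0.129,-0.002],0],[[0,0,0],[-0.006,0.129,-0.002],0],[[0,0,0],[-0.006,0.129,-0.002],0],[[0,0,0],[-0.006,0.129,-0.002],0],[[0,0,0],[-0.006,0.129,-0.002],0],[[0,0,0],[-0.006,0.129,-0.002],0],[[0,0,0],[-0.006,0.129,-0.002],0],[[0,0,0],[-0.006,0.129,-0.002],0],[[0,0,0],[-0.006,0.129,-0.002],0],[[0,0,0],[-0.006,0.129,-0.002],0],[[0,0,0],[-0.006,0.129,-0.002],0],[[0,0,-0.105],[0,0,0],0],[[0,0,-0.105],[0,0,0],0],[[0,0,-0.105],[0,0,0],0],[[0,0,-0.105],[0,0,0],0]]'
python3 -m crank '[[[0,0,0],[0,0,0],0],[[0,0,0],[0,0,0],0]]'
python3 - <<'E'
from h import *
snap('wrist','w5'); plan([.6,.3,.3],np.radians(205))
save('w5','w5c',(180,20,480,240),2.66)
print([atz('w1',195+x/2.6,80+y/2.6,.095).round(4) for x,y in [(190,380),(365,205),(285,125),(345,195),(380,20),(655,335),(20,385)]])
E
```

```text
time_s: 5.6
ee_pos: [0.6586, 0.3607, 0.2499]
orientation: [0.695, -3.063, -0.0]
contact_force: [0.1, -0.9, 0.2]
opening: -0.0001
gripper_force: 0.0
time_s: 5.77
ee_pos: [0.6591, 0.3598, 0.25]
orientation: [0.68, -3.067, -0.0]
contact_force: [-0.1, -0.0, 0.6]
opening: 0.0003
gripper_force: 0.0
shift total [ 0.2632 -0.0965 -0.1666] n>=2.3 turn [ 0.0001 -0.0001 -0.001 ] n>=0.0 | at [0.6594 0.3596 0.25  ] yaw -155.06 j6 -1.55 t 5.8
[array([0.5932, 0.253 , 0.095 ]), array([0.5551, 0.3617, 0.095 ]), array([0.5091, 0.3454, 0.095 ]), array([0.5473, 0.3557, 0.095 ]), array([0.4887, 0.3999, 0.095 ]), array([0.6676, 0.4565, 0.095 ]), array([0.5604, 0.18  , 0.095 ])]
```

View pics/w5c.png

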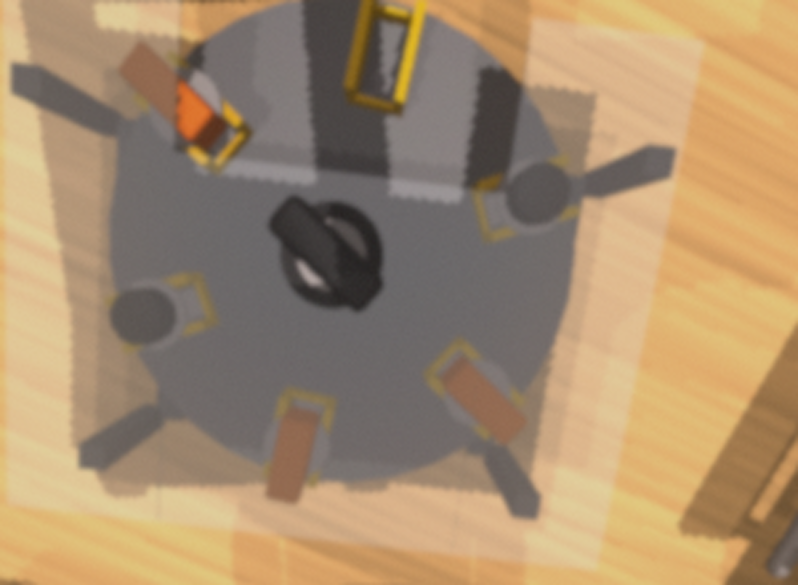

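```bash
python3 - <<'E'
from h import *
f=lambda x,y,h: atz('w5',180+x/2.66,20+y/2.66,h)
ang=lambda a,b: np.degrees(np.arctan2(*(b-a)[[1,0]])).round(1)
k=f(325,252,.135); print('knob',k.round(4),'bar dir',ang(f(285,211,.135),f(365,289,.135)))
for n,a,b in [('TL',(140,60),(200,130)),('BL',(300,410),(285,500)),('BR',(450,370),(515,435))]:
    A,B=f(*a,.087),f(*b,.087); m=(A+B)/2; print(n,m.round(4),'wing',ang(A,B),'rad from knob',np.linalg.norm((m-k)[:2]).round(4),ang(k,m))
for n,c,h in [('E',(385,55),.053),('P1',(538,193),.07),('P2',(142,315),.07)]:
    m=f(*c,h); print(n,m.round(4),np.linalg.norm((m-k)[:2]).round(4),ang(k,m))
print('cover bottom',ang(f(5,503,.095),f(600,570,.095)),'inner',ang(f(195,172,.095),f(470,200,.095)),'right',ang(f(600,570,.095),f(703,42,.095)))
c=[f(*p,.095) for p in [(5,503),(600,570),(703,42)]]; print('cover pts',np.round(c,4))
d=[dep('w5',180+int(x/2.66),20+int(y/2.66)).round(4) for x,y in [(325,252),(220,140),(30,400),(420,180),(230,230)]]; print(d)
E
```

```text
knob [0.6017 0.3158 0.135 ] bar dir 71.5
TL [0.5775 0.2431 0.087 ] wing 66.0 rad from knob 0.0767 -108.4
BL [0.6775 0.3323 0.087 ] wing 14.2 rad from knob 0.0775 12.3
BR [0.6275 0.3902 0.087 ] wing 70.8 rad from knob 0.0787 70.9
E [0.5276 0.3022 0.053 ] 0.0754 -169.6
P1 [0.5492 0.376  0.07  ] 0.0799 131.1
P2 [0.6547 0.2563 0.07  ] 0.0797 -48.3
cover bottom 108.2 inner 109.5 right -161.1
cover pts [[0.7395 0.2391 0.095 ]
 [0.6666 0.461  0.095 ]
 [0.4882 0.4    0.095 ]]
[array([0.6013, 0.3154, 0.1341]), array([0.5805, 0.25  , 0.028 ]), array([0.6971, 0.2346, 0.0943]), array([0.5582, 0.3327, 0.0184]), array([0.6095, 0.2792, 0.0935])]
```

w5c: knob bar centred (325,252), pointing ~71° in world; bolts at (170,95), (290,455), (485,400), pins (538,193), (142,315), empty pocket (385,55) in the window, which opens toward the top (world −161°).

```bash
python3 -m crank '[[[0,0,0],[0.078,-0.017,0.055],0.5],[[0,0,0],[0.078,-0.017,0.055],0.5],[[0,0,0],[0.079,-0.017,0.055],0.5],[[0,0,-0.1105],[0,0,0],0.5],[[0,0,-0.1105],[0,0,0],0.5],[[0,0,-0.1105],[0,0,0],0.5],[[0,0,-0.1105],[0,0,0],0.5],[[0,0,-0.1105],[0,0,0],0.5],[[0,0,-0.1105],[0,0,0],0.5],[[0,0,-0.1105],[0,0,0],0.5],[[0,0,0],[0,0,0],0.5],[[0,0,0],[0,0,0],0.5]]'
python3 - <<'E'
from h import *
plan([.602,.3162,.106],np.radians(251.4))
E
```

```text
time_s: 6.82
ee_pos: [0.6027, 0.3151, 0.2005]
orientation: [-1.829, 2.554, 0.0]
contact_force: [-0.6, 0.1, -0.3]
opening: 0.0427
gripper_force: 0.0
shift total [-0.0027  0.0032  0.3151] n>=2.3 turn [-0.      0.0001 -0.0034] n>=0.0 | at [0.6027 0.3151 0.2005] yaw -108.81 j6 -2.38 t 6.8
```

```bash
python3 -m crank '[[[0,0,0],[-0.001,0.001,0.105],0.5],[[0,0,0],[-0.001,0.001,0.105],0.5],[[0,0,0],[-0.001,0.001,0.105],0.5],[[0,0,0],[0,0,0],0.5],[[0,0,0],[0,0,0],0.1],[[0,0,0],[0,0,0],0],[[0,0,0],[0,0,0],0],[[0,0,0],[0,0,0],0],[[0,0,0],[0,0,0],0]]'
python3 -m crank '[[[0,0,0.109],[0,0,0],0],[[0,0,0.109],[0,0,0],0],[[0,0,0.109],[0,0,0],0],[[0,0,0.109],[0,0,0],0],[[0,0,0.109],[0,0,0],0],[[0,0,0.109],[0,0,0],0],[[0,0,0.109],[0,0,0],0],[[0,0,0.109],[0,0,0],0],[[0,0,0],[0,0,0],0],[[0,0,0],[0,0,0],0],[[0,0,0],[0,0,0],0.5],[[0,0,0],[0,0,0],0.5],[[0,0,0],[0,0,0],0.5],[[0,0,0],[0,0,-0.12],0.5],[[0,0,0],[0,0,-0.12],0.5],[[0,0,0],[0,0,-0.12],0.5],[[0,0,0],[0,0,0],0.5],[[0,0,0],[0,0,0],0.5]]'
python3 - <<'E'
from h import *
snap('wrist','w6')
save('w6','w6c',(180,20,480,240),2.66)
plan([.602,.3162,.106],np.radians(251.4))
E
```

```text
time_s: 7.57
ee_pos: [0.6017, 0.317, 0.1079]
orientation: [-1.834, 2.55, 0.002]
contact_force: [-9.3, 5.7, -1.7]
opening: 0.013
gripper_force: 60.2
time_s: 9.07
ee_pos: [0.6038, 0.317, 0.2173]
orientation: [-0.523, 3.092, 0.003]
contact_force: [0.6, 0.5, -0.2]
opening: 0.0426
gripper_force: 0.0
shift total [ 3.400e-03 -1.000e-04  3.641e-01] n>=2.6 turn [-8.000e-04  2.300e-03 -8.701e-01] n>=7.3 | at [0.6027 0.3165 0.2152] yaw -160.8 j6 -1.47 t 9.1
```

View pics/w6c.png

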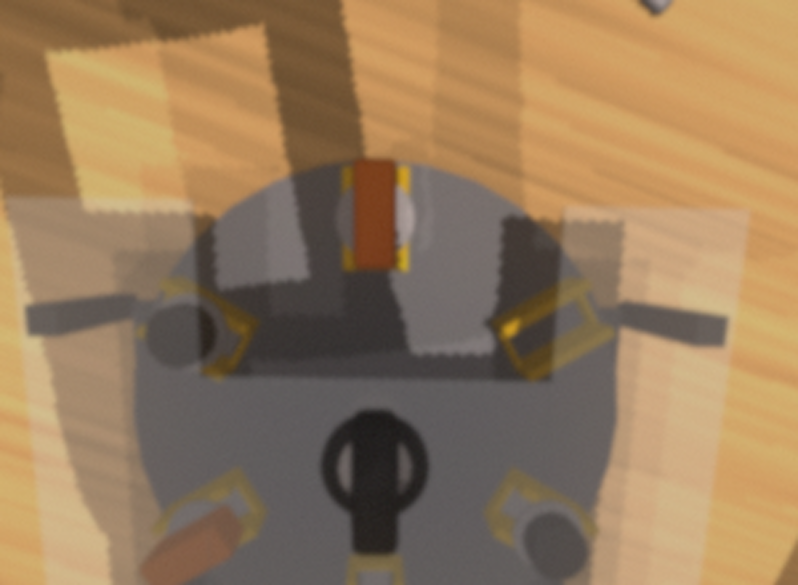

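The bolt now faces the window: wing at (376,214), in line with the knob bar.

```bash
python3 - <<'E'
from h import *
f=lambda x,y,h: atz('w6',180+x/2.66,20+y/2.66,h)
m=f(376,209,.087); k=f(375,480,.135)
print(m.round(4), f(376,160,.087).round(4),f(376,268,.087).round(4), dep('w6',180+int(376/2.66),20+int(214/2.66)).round(4))
r=np.array([.602,.3162])+.08*np.array([np.cos(np.radians(-160.9)),np.sin(np.radians(-160.9))]); print('model',r.round(4),'knob',k)
plan([*r,.15],np.radians(199.1)); plan([*r,.058],np.radians(199.1))
E
```

```text
[0.525  0.2898 0.087 ] [0.5112 0.285  0.087 ] [0.5422 0.2958 0.087 ] [0.5262 0.2899 0.0863]
model [0.5264 0.29  ] knob [0.59758339 0.31477651 0.135     ]
shift total [0.2697 0.0004 0.2168] n>=2.5 turn [0.0003 0.0023 0.0016] n>=0.0 | at [0.6027 0.3165 0.2152] yaw -160.8 j6 -1.47 t 9.1
shift total [2.705e-01 3.000e-04 5.235e-01] n>=4.2 turn [0.0003 0.0023 0.0016] n>=0.0 | at [0.6027 0.3165 0.2152] yaw -160.8 j6 -1.47 t 9.1
```

```bash
python3 -m crank '[[[0,0,0],[0.09,0,0],0.45],[[0,0,0],[0.09,0,0],0.45],[[0,0,0],[0.09,0,0],0.45],[[0,0,0],[0,0,0.102],0.45],[[0,0,0],[0,0,0.102],0.45],[[0,0,0],[0,0,0.102],0.45],[[0,0,0],[0,0,0.102],0.45],[[0,0,0],[0,0,0.102],0.45],[[0,0,0],[0,0,0],0.45],[[0,0,0],[0,0,0],0.1],[[0,0,0],[0,0,0],0],[[0,0,0],[0,0,0],0],[[0,0,0],[0,0,0],0],[[0,0,0],[0,0,0],0]]'
python3 -m crank '[[[0,0,0],[0,0,-0.08],0],[[0,0,0],[0,0,-0.1],0],[[0,0,0],[0,0,-0.12],0],[[0,0,0],[0,0,-0.1],0],[[0,0,0],[0,0,0],0],[[0,0,0],[0,0,0],0]]'
python3 - <<'E'
from h import *
snap('side','s1',(150,80,420,300),2.9)
plan([.4797-.0009,-.2404-.045,.15],np.radians(88.8))
E
```

```text
time_s: 10.28
ee_pos: [0.5265, 0.2898, 0.0623]
orientation: [-0.524, 3.096, 0.001]
contact_force: [0.6, -0.1, -1.5]
opening: 0.0129
gripper_force: 60.0
time_s: 10.78
ee_pos: [0.5269, 0.29, 0.1835]
orientation: [-0.523, 3.093, 0.002]
contact_force: [-0.7, -0.3, -1.4]
opening: 0.0128
gripper_force: 60.3
shift total [ 0.7792 -1.7581  0.1042] n>=13.9 turn [1.8000e-03 1.0000e-03 1.8401e+00] n>=15.5 | at [0.526  0.2895 0.1818] yaw -160.79 j6 -1.45 t 10.8
```

View pics/s1.png

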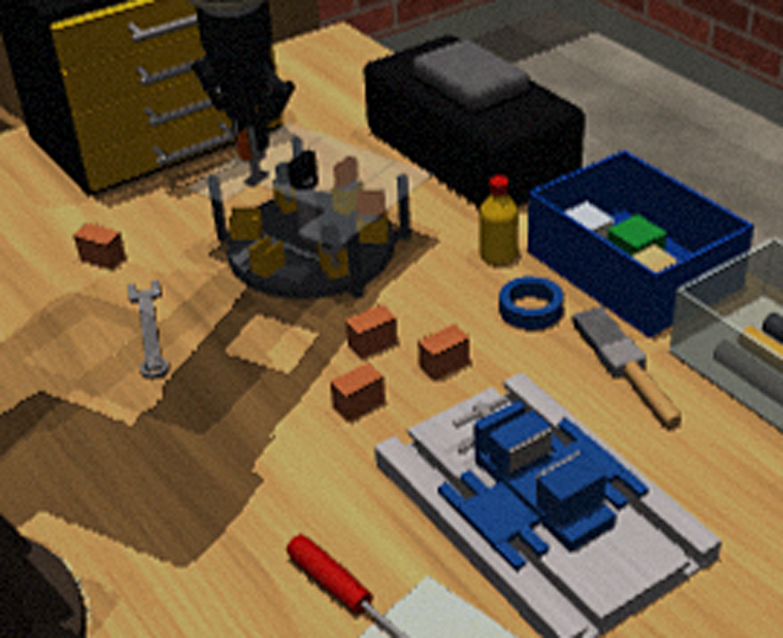

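```bash
python3 -m crank '[[[0,0,0],[0.052,-0.117,0],0],[[0,0,0],[0.052,-0.117,0],0],[[0,0,0],[0.052,-0.117,0],0],[[0,0,0],[0.052,-0.117,0],0],[[0,0,0],[0.052,-0.117,0],0],[[0,0,0],[0.052,-0.117,0],0],[[0,0,0],[0.052,-0.117,0],0],[[0,0,0],[0.052,-0.117,0],0],[[0,0,0],[0.052,-0.117,0],0],[[0,0,0],[0.052,-0.117,0],0],[[0,0,0],[0.052,-0.117,0],0],[[0,0,0],[0.052,-0.117,0],0],[[0,0,0],[0.052,-0.117,0],0],[[0,0,0],[0.052,-0.117,0],0],[[0,0,0],[0.052,-0.117,0],0]]'
python3 -m crank '[[[0,0,0.115],[0,0,0],0],[[0,0,0.115],[0,0,0],0],[[0,0,0.115],[0,0,0],0],[[0,0,0.115],[0,0,0],0],[[0,0,0.115],[0,0,0],0],[[0,0,0.115],[0,0,0],0],[[0,0,0.115],[0,0,0],0],[[0,0,0.115],[0,0,0],0],[[0,0,0.115],[0,0,0],0],[[0,0,0.115],[0,0,0],0],[[0,0,0.115],[0,0,0],0],[[0,0,0.115],[0,0,0],0],[[0,0,0.115],[0,0,0],0],[[0,0,0.115],[0,0,0],0],[[0,0,0.115],[0,0,0],0],[[0,0,0.115],[0,0,0],0],[[0,0,0],[0,0,0],0],[[0,0,0],[0,0,0],0]]'
python3 - <<'E'
from h import *
plan([.4788,-.2854,.105],np.radians(88.8))
snap('wrist','w7')
E
```

```text
time_s: 12.08
ee_pos: [0.4766, -0.2862, 0.1796]
orientation: [0.523, -3.096, -0.002]
contact_force: [1.6, 1.7, -1.3]
opening: 0.0128
gripper_force: 60.3
time_s: 13.58
ee_pos: [0.4774, -0.2843, 0.1799]
orientation: [-2.239, -2.201, 0.001]
contact_force: [0.4, 0.2, -0.7]
opening: 0.0128
gripper_force: 60.3
shift total [-0.0037  0.0051  0.2496] n>=1.8 turn [-0.0015 -0.0009  0.0038] n>=0.0 | at [ 0.4774 -0.2843  0.1799] yaw 89.03 j6 -0.57 t 13.6
```

View pics/w7.png

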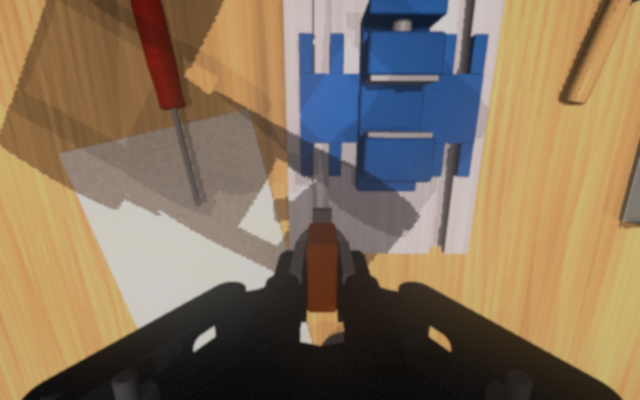

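w7: looking along the near slot; fork of near_right at (321,160), bolt held upright in front of it at (322,260), well in line.

```bash
cat >> h.py <<'E'
def cloud(src):
    z=np.load('pics/'+src+'.npz');fx,fy,cx,cy=z['k'];M=np.linalg.inv(z['W']);d=z['d'];v,u=np.mgrid[:400,:640]
    return (np.stack([(u-cx)/fx*d,-(v-cy)/fy*d,-d,np.ones_like(d)],-1)@M.T)[...,:3],d,z['p']
E
python3 - <<'E'
from h import *
P,d,p=cloud('w7')
for v in (120,150,155,160,165,170,180,190,200):
    print(v,'z:',(P[v,298:346:2,2]*1000).round().astype(int), 'g',p[v,298:346:2].mean(1).astype(int))
    r=[u for u in range(305,338) if P[v,u,2]<.018]
    if r: print('   cavity cols',r[0],r[-1],atz('w7',r[0]-.5,v,.026).round(4),atz('w7',r[-1]+.5,v,.026).round(4))
for v in (120,160,200): print(atz('w7',323,v,.035).round(4))
# head bottom/bolt: near tip
print('bolt',[(dep('w7',322,v)).round(4) for v in (212,218,235,260,300)])
E
```

```text
120 z: [25 35 34 34 34 35 34 34 35 34 33 35 34 33 34 34 35 34 32 33 35 34 34 34] g [178 136 113 112 112 112 113 112 111 111 112 111 110 110 112 110 109 109
 110 110 109 110 111 110]
150 z: [ 25  33  35  32  34  35  35  34   6   5   4   5 322   6   7   5  35  33
  36  33  34  34  24  24] g [ 91  73  62  63  63  60  62  65  82  90 101 108 115 141 165 136 100  94
  93  91  93 105 149 167]
   cavity cols 313 328 [ 0.4702 -0.2432  0.026 ] [ 0.4857 -0.2434  0.026 ]
155 z: [26 34 34 33 34 34 34 35  6  4  4  5  5  6  4  5 35 35 35 33 34 34 25 25] g [ 86  73  63  63  63  62  62  65  83  87  90  92  85  84  85  74  68  83
  88  90  91 108 156 167]
   cavity cols 313 328 [ 0.4701 -0.248   0.026 ] [ 0.4856 -0.2483  0.026 ]
160 z: [25 34 34 34 34 33 34 33  5  7  5  4  6  5  5  5 35 34 35 34 34 33 25 25] g [ 85  73  57  58  56  56  56  61  81  88  93  97  86  83  84  72  61  60
  60  60  66  89 128 137]
   cavity cols 313 328 [ 0.4699 -0.2529  0.026 ] [ 0.4856 -0.2531  0.026 ]
165 z: [26 33 34 33 35 34 34 35  4  6  5  7  5  5  5 28 33 34 33 34 34 33 25 24] g [85 72 59 58 57 57 57 61 81 85 91 99 86
[... 701 characters left out ...]
24] g [188 191 177 145 128 123 122 111 102 111 127 127 124 115 107  98 101 100
 101 101  99  99 102 102]
   cavity cols 313 328 [ 0.4692 -0.2829  0.026 ] [ 0.4853 -0.2832  0.026 ]
200 z: [25 26 25 25 25 25 25 26  6  5  5  5  6  5  6 24 26 25 24 24 25 26 25 25] g [125 125 127 125 127 123 122 112 103 108 127 126 121 110 108 113 117 103
 100 100  99  98 101 102]
   cavity cols 313 327 [ 0.4689 -0.2933  0.026 ] [ 0.4841 -0.2936  0.026 ]
[ 0.4808 -0.2153  0.035 ]
[ 0.4802 -0.2519  0.035 ]
[ 0.4796 -0.2911  0.035 ]
bolt [array([ 0.479 , -0.2694,  0.145 ]), array([ 0.4789, -0.2733,  0.145 ]), array([ 0.4791, -0.2656,  0.193 ]), array([ 0.4789, -0.2726,  0.2041]), array([ 0.4786, -0.292 ,  0.2041])]
```

```bash
python3 -m crank '[[[0,0,0.004],[-0.009,-0.003,0.113],0],[[0,0,0],[0,0,0.115],0],[[0,0,0],[0,0,0.115],0],[[0,0,0],[0,0,0],0],[[0,0,0],[0,0,0],0],[[0,0,0],[0,0,0],0]]'
python3 - <<'E'
from h import *
plan([.4788,-.2854,.105],np.radians(88.8))
snap('wrist','w8')
P,d,p=cloud('w8')
for v in range(110,270,10):
    z=(P[v,300:344,2]*1000).round().astype(int); print(v,z)
E
```

```text
time_s: 14.13
ee_pos: [0.4776, -0.2877, 0.0792]
orientation: [2.247, 2.195, 0.0]
contact_force: [0.1, -0.2, -0.6]
opening: 0.0129
gripper_force: 60.1
shift total [ 0.0079  0.004  -0.086 ] n>=0.6 turn [ 0.0005  0.0003 -0.0024] n>=0.0 | at [ 0.4776 -0.2877  0.0792] yaw 88.66 j6 -0.57 t 14.1
110 [34 35 33 34 34 34 34 34 35 33 34 33 34 34 33 36 35 34 34 34 35 33 34 33
 34 34 34 34 35 34 35 34 34 33 34 34 34 34 34 34 34 34 35 34]
120 [34 33 35 34 34 35 34 34 34 33 34 35 35 34 34 34 34 34 35 34 34 33 34 34
 34 34 34 35 34 35 33 34 34 34 34 34 33 34 33 33 34 34 33 34]
130 [34 34 34 34 33 33 34 34 35 34 34 36 34 35 34 35 34 34 33 35 34 34 34 34
 34 33 35 34 33 34 34 35 33 34 34 33 35 34 35 35 33 35 34 34]
140 [35 35 34 34 33 34 34 33 33 34 35 34 34 34 35 34 34 33 33 35 33 34 33 34
 34 34 35 34 34 35 34 35 34 34 34 35 34 35 34 34 34 33 34 34]
150 [35 34 34 35 34 35 33  5  4  5  6  4  4  6  5  7  5  5  5  6  6  6  5  5
  5  6  4  5  6  4  6 34 34 34 34 33 34 34 35 34 34 34 35 34]
160 [35 33 34 35 35 33 34  5  6  6  5  5  5  5  5  6  5  5  5  5  5  6  5  6
  5  5  4  5  5  7  6 34 34 34 35 33 3
[... 893 characters left out ...]
26 24 25]
230 [ 26  25  26  26  25  26  70  71  84  84  85  86  86  85  85  87  85  86
  85  85  85  85  86  85  85  86  86  86  85  87  86  85  85  84  85  83
  71  71 221  25  25  25  25  25]
240 [74 73 74 73 75 73 74 97 97 97 98 99 98 98 99 98 98 98 98 97 98 98 99 98
 99 98 98 98 99 98 99 97 98 99 98 97 96 73 73 73 73 73 73 73]
250 [ 93  93  93  94  93  94 102 103 104 104 104 103 103 103 103 103 103 103
 102 105 103 103 104 105 102 103 103 105 103 103 103 103 103 103 103 102
 103 102  95  94  93  94  92  93]
260 [221 104 103 103 104 103 103 102 103 103 104 104 103 103 102 104 104 104
 103 103 103 104 103 103 103 104 102 104 103 103 103 104 103 103 103 103
 103 103 105 103 103 103 103 104]
```

```bash
python3 -m crank '[[[0,0,-0.002],[0,-0.006,0],0],[[0,0,0],[0,0,0],0],[[0,0,0],[0,0,0.04],0],[[0,0,0],[0,0,0.03],0],[[0,0,0],[0,0,0.02],0],[[0,0,0],[0,0,0.012],0],[[0,0,0],[0,0,0],0],[[0,0,0],[0,0,0],0]]'
python3 - <<'E'
from h import *
print(bot.get_obs()['ee_pos'],bot.get_obs()['contact_force'],bot.get_obs()['moment'])
print([atz('w8',319,v,.035).round(4) for v in (145,195)])
snap('wrist','w9')
P,d,p=cloud('w9')
for v in (150,165,180,195,205,215,222): print(v,(P[v,298:346,2]*1000).round().astype(int))
E
```

```text
time_s: 14.85
ee_pos: [0.4752, -0.2874, 0.0473]
orientation: [-2.247, -2.196, 0.0]
contact_force: [0.1, -0.0, -0.8]
opening: 0.013
gripper_force: 60.3
[ 0.47522116 -0.28737299  0.04734343] [ 0.1084788  -0.03827435 -0.76382492] [-0.02115218  0.01759437 -0.04409422]
[array([ 0.4784, -0.2332,  0.035 ]), array([ 0.4776, -0.2645,  0.035 ])]
150 [33 34 35 33 35 34 33 35 34 35 34 35 33 35 33 34 35 34 33 34 34 35 34 34
 34 34 33 33 34 34 33 35 34 34 34 33 35 34 34 35 35 34 34 34 33 34 34 34]
165 [35 34 34 35 34 33 34 34 34 34 33  5  5  4  5  6  5  5  6  5  4  5  4  5
  5  4  5  5  6  6  5  5  5  6  5  4  4  4  5 33 35 33 35 33 34 33 35 34]
180 [ 34  35  34  34  35  34  34  34  34  33  32   5   6   6   5   5   5   5
   5   5   5   6   5   5   4 189   6   5   5   6   5   4   5   6   5   5
   5   6   5  33  34  34  34  34  35  34  35  34]
195 [35 34 34 34 35 34 34 34 34 33 33 27  5  4  5  5  5  6  5  4  5  5  5  5
  6  6  6  5  5  6  6  5  4  5  5  5  6  6 26 33 35 33 35 34 35 35 35 34]
205 [35 34 35 35 34 35 34 35 34 34 34 27  3  5  5  5  5  6  6  6  5  5  4  6
  6  6  5  5  5  6  5  6  6  6  5  5  6  6 28 34 34 34 34 34 33 34 34 35]
215 [ 25  24  25  25 189  25  26  25  25  25  25  18   5   5  12  12 189  13
  13  13  12  12  13  13  13  13  13  12  13  13  12  14  12  12   5   6
   4   6  20  26  24  25  25  25  25  25  25  25]
222 [24 25 25 25 25 26 25 24 24 25 25 19  4  5 13 12 12 13 12 12 13 12 12 13
 12 12 13 12 13 13 12 12 13 12  6  5  5  6 20 25 25 25 24 25 25 25 25 25]
```

```bash
python3 -m crank '[[[0,0,0.002],[0.04,0,0],0],[[0,0,0],[0.04,0,0],0],[[0,0,0],[0.04,0,0],0],[[0,0,0],[0.03,0,0],0],[[0,0,0],[0,0,0],0],[[0,0,0],[0,0,0],0]]'
python3 -m crank '[[[0,0,0],[0.005,0,0],0],[[0,0,0],[0.005,0,0],0],[[0,0,0],[0,0,0],0]]'
python3 -m crank '[[[0,0,0],[0.003,0,0],0],[[0,0,0],[0.003,0,0],0],[[0,0,0],[0,0,0],0]]'
```

```text
time_s: 15.4
ee_pos: [0.4764, -0.2412, 0.0475]
orientation: [-2.248, -2.195, 0.0]
contact_force: [0.4, -0.2, -0.8]
opening: 0.013
gripper_force: 60.3
time_s: 15.65
ee_pos: [0.4767, -0.2399, 0.0475]
orientation: [2.248, 2.193, -0.0]
contact_force: [-2.6, -7.6, -1.1]
opening: 0.0129
gripper_force: 60.3
time_s: 15.9
ee_pos: [0.4768, -0.2389, 0.0476]
orientation: [2.247, 2.192, -0.001]
contact_force: [-3.4, -13.9, -0.5]
opening: 0.013
gripper_force: 60.4
```

```bash
python3 -m crank '[[[0,0,0],[-0.007,0,0],0],[[0,0,-0.1154],[0,0,0],0],[[0,0,-0.1154],[0,0,0],0],[[0,0,-0.1154],[0,0,0],0],[[0,0,-0.1154],[0,0,0],0],[[0,0,-0.1154],[0,0,0],0],[[0,0,-0.1154],[0,0,0],0],[[0,0,-0.1154],[0,0,0],0],[[0,0,-0.1154],[0,0,0],0],[[0,0,-0.1154],[0,0,0],0],[[0,0,-0.1154],[0,0,0],0],[[0,0,-0.1154],[0,0,0],0],[[0,0,-0.1154],[0,0,0],0],[[0,0,-0.1154],[0,0,0],0],[[0,0,0],[0,0,0],0],[[0,0,0],[0,0,0],0]]'
python3 - <<'E'
from h import *
plan([.4768,-.24,.0475],np.radians(178.8)); print(bot.get_obs()['moment'])
E
```

```text
time_s: 17.23
ee_pos: [0.4776, -0.2407, 0.0477]
orientation: [0.038, 3.139, -0.002]
contact_force: [2.5, -5.9, -1.6]
opening: 0.0129
gripper_force: 60.2
shift total [0.0026 0.0024 0.0008] n>=0.0 turn [-0.0015  0.0022 -0.003 ] n>=0.0 | at [ 0.4776 -0.2407  0.0477] yaw 178.62 j6 -2.07 t 17.2
[-1.3657867  -0.38784473 -0.0503346 ]
```

```bash
python3 -m crank '[[[0,0,-0.003],[0.002,-0.001,0],0],[[0,0,0],[0,0,0],0.4],[[0,0,0],[0,0,0],0.4],[[0,0,0],[0,0,0],0.4],[[0,0,0],[0,0,-0.06],0.4],[[0,0,0],[0,0,-0.1],0.4],[[0,0,0],[0,0,-0.12],0.4],[[0,0,0],[0,0,-0.12],0.4],[[0,0,0],[-0.06,0,0],0.4],[[0,0,0],[-0.06,0,0],0.4],[[0,0,0],[0,0,0],0.4],[[0,0,0],[0,0,0],0.4]]'
python3 - <<'E'
from h import *
snap('wrist','w10'); snap('wrist','w10',(220,60,420,220),4)
P,d,p=cloud('w10'); hsv=cv2.cvtColor(p,cv2.COLOR_RGB2HSV)
m=((hsv[...,0]<16)&(hsv[...,1]>140)&(P[...,2]>.06)&(P[...,2]<.08)&(P[...,1]<-.15)&(P[...,0]<.56))
q=P[m]; print(m.sum(),q.mean(0),cv2.minAreaRect((q[:,:2]*1000).astype(np.float32)), q[:,2].std())
v,u=np.nonzero(m);print(u.min(),u.max(),v.min(),v.max())
plan([.602,.3162,.2],np.radians(199))
E
```

```text
time_s: 18.23
ee_pos: [0.512, -0.2405, 0.1673]
orientation: [-0.033, -3.141, -0.0]
contact_force: [-0.4, -0.2, -0.2]
opening: 0.034
gripper_force: 0.0
672 [ 0.47929862 -0.24061945  0.07095582] ((480.147216796875, -240.74322509765625), (12.704412460327148, 32.57427978515625), 89.10078430175781) 0.0008539417125050361
311 327 146 187
shift total [-0.2637  1.8612 -0.1095] n>=13.5 turn [ 0.0009 -0.0013 -0.3373] n>=2.8 | at [ 0.5108 -0.2403  0.1669] yaw 178.76 j6 -2.04 t 18.3
```

View pics/w10.png

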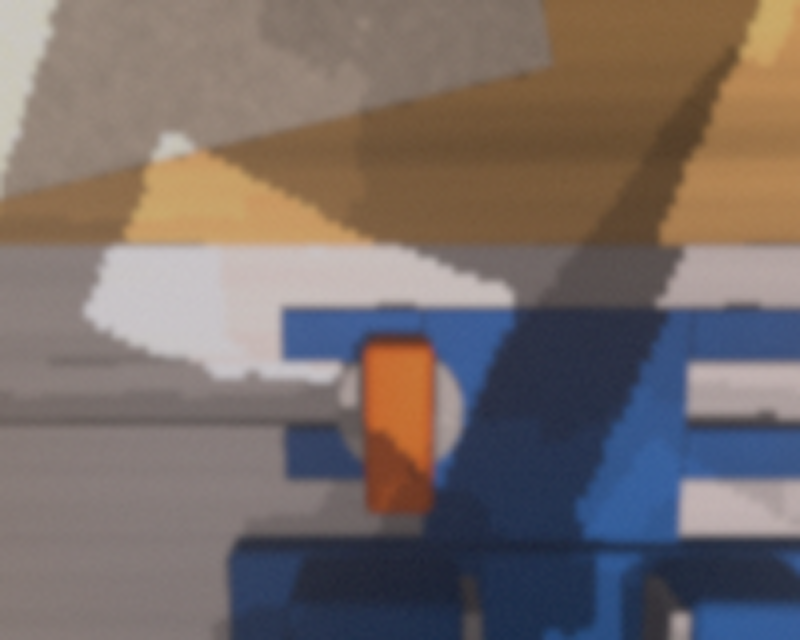

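w10: the first bolt's wing (398,425) lies square across the slot, with the collar in the closed end of the near_right fork.

```bash
python3 -m crank '[[[0,0,0],[-0.0176,0.1241,-0.0073],0.5],[[0,0,0],[-0.0176,0.1241,-0.0073],0.5],[[0,0,0],[-0.0176,0.1241,-0.0073],0.5],[[0,0,0],[-0.0176,0.1241,-0.0073],0.5],[[0,0,0],[-0.0176,0.1241,-0.0073],0.5],[[0,0,0],[-0.0176,0.1241,-0.0073],0.5],[[0,0,0],[-0.0176,0.1241,-0.0073],0.5],[[0,0,0],[-0.0176,0.1241,-0.0073],0.5],[[0,0,0],[-0.0176,0.1241,-0.0073],0.5],[[0,0,0],[-0.0176,0.1241,-0.0073],0.5],[[0,0,0],[-0.0176,0.1241,-0.0073],0.5],[[0,0,0],[-0.0176,0.1241,-0.0073],0.5],[[0,0,0],[-0.0176,0.1241,-0.0073],0.5],[[0,0,0],[-0.0176,0.1241,-0.0073],0.5],[[0,0,0],[-0.0176,0.1241,-0.0073],0.5],[[0,0,-0.1124],[0,0,0],0.5],[[0,0,-0.1124],[0,0,0],0.5],[[0,0,-0.1124],[0,0,0],0.5],[[0,0,0],[0,0,0],0.5],[[0,0,0],[0,0,0],0.5]]'
python3 - <<'E'
from h import *
plan([.602,.3165,.107],np.radians(199))
E
```

```text
time_s: 20.0
ee_pos: [0.6025, 0.3153, 0.1998]
orientation: [0.512, -3.098, 0.001]
contact_force: [-0.0, -0.2, -0.3]
opening: 0.0428
gripper_force: 0.0
shift total [1.000e-04 4.400e-03 3.093e-01] n>=2.2 turn [-0.0002 -0.0011 -0.004 ] n>=0.0 | at [0.6025 0.3153 0.1998] yaw -161.24 j6 -1.46 t 20.0
```

```bash
python3 -m crank '[[[0,0,-0.004],[0,0.0044,0.103],0.5],[[0,0,0],[0,0,0.103],0.5],[[0,0,0],[0,0,0.103],0.5],[[0,0,0],[0,0,0],0.5],[[0,0,0],[0,0,0],0.1],[[0,0,0],[0,0,0],0],[[0,0,0],[0,0,0],0],[[0,0,0],[0,0,0],0],[[0,0,0],[0,0,0],0]]'
python3 -m crank '[[[0,0,0.1111],[0,0,0],0],[[0,0,0.1111],[0,0,0],0],[[0,0,0.1111],[0,0,0],0],[[0,0,0.1111],[0,0,0],0],[[0,0,0.1111],[0,0,0],0],[[0,0,0.1111],[0,0,0],0],[[0,0,0.1111],[0,0,0],0],[[0,0,0.1111],[0,0,0],0],[[0,0,0.1111],[0,0,0],0],[[0,0,0.1111],[0,0,0],0],[[0,0,0.1111],[0,0,0],0],[[0,0,0.1111],[0,0,0],0],[[0,0,0.1111],[0,0,0],0],[[0,0,0.1111],[0,0,0],0],[[0,0,0.1111],[0,0,0],0],[[0,0,0.1111],[0,0,0],0],[[0,0,0.1111],[0,0,0],0],[[0,0,0.1111],[0,0,0],0],[[0,0,0],[0,0,0],0],[[0,0,0],[0,0,0],0]]'
python3 - <<'E'
from h import *
plan([.602,.3165,.107],np.radians(79))
E
```

```text
time_s: 20.75
ee_pos: [0.604, 0.3162, 0.1096]
orientation: [-0.522, 3.095, -0.001]
contact_force: [4.7, -10.3, -6.2]
opening: 0.0126
gripper_force: 59.4
time_s: 22.42
ee_pos: [0.6003, 0.3119, 0.1095]
orientation: [2.42, 2.0, -0.013]
contact_force: [-16.6, -40.9, 19.0]
opening: 0.0131
gripper_force: 63.2
shift total [0.0161 0.0027 0.0083] n>=0.1 turn [-0.0035  0.0073  0.0021] n>=0.1 | at [0.6003 0.3119 0.1095] yaw 79.13 j6 0.63 t 22.4
```

```bash
python3 -m crank '[[[0,0,0],[0,0,0],0.5],[[0,0,0],[0,0,0],0.5],[[0,0,0],[0,0,0],0.5],[[0,0,0],[0,0,-0.12],0.5],[[0,0,0],[0,0,-0.12],0.5],[[0,0,0],[0,0,-0.12],0.5],[[0,0,0],[-0.065,-0.08,0],0.5],[[0,0,0],[-0.065,-0.08,0],0.5],[[0,0,0],[-0.065,-0.08,0],0.5],[[0,0,0],[0,0,0],0.5],[[0,0,0],[0,0,0],0.5]]'
cat >> h.py <<'E'
def orange(src,zlo,zhi,box):
    P,d,p=cloud(src); hsv=cv2.cvtColor(p,cv2.COLOR_RGB2HSV); x0,x1,y0,y1=box
    m=(hsv[...,0]<16)&(hsv[...,1]>120)&(P[...,2]>zlo)&(P[...,2]<zhi)&(P[...,0]>x0)&(P[...,0]<x1)&(P[...,1]>y0)&(P[...,1]<y1)
    n,lab,st,ce=cv2.connectedComponentsWithStats(m.astype(np.uint8))
    for i in range(1,n):
        if st[i,4]>80:
            q=P[lab==i]; r=cv2.minAreaRect((q[:,:2]*1000).astype(np.float32)); c=cv2.boxPoints(r)
            e=max([c[1]-c[0],c[2]-c[1]],key=np.linalg.norm); print(st[i,:],'mean',q.mean(0).round(4),'rect',np.round(r[0],1),np.round(r[1],1),'long dir',np.degrees(np.arctan2(e[1],e[0])).round(1),'zstd',q[:,2].std().round(4))
E
python3 - <<'E'
from h import *
snap('wrist','w11'); orange('w11',.075,.1,(.45,.7,.15,.45))
plan([.5264,.29,.16],np.radians(19.1))
E
```

```text
time_s: 23.33
ee_pos: [0.5204, 0.2731, 0.2171]
orientation: [2.42, 2.003, 0.003]
contact_force: [1.2, 0.8, -0.5]
opening: 0.0426
gripper_force: 0.0
[305 163  38  31 580] mean [0.5264 0.2906 0.0853] rect [526.2 289.6] [33.9 13.8] long dir 19.0 zstd 0.0022
[387 200  16  15 175] mean [0.5866 0.2509 0.0853] rect [585.9 250.7] [16.7  8.7] long dir 29.2 zstd 0.0048
shift total [0.0564 0.0051 0.19  ] n>=1.4 turn [ 1.0000e-03 -2.4000e-03  1.0022e+00] n>=8.4 | at [0.5216 0.2736 0.217 ] yaw 79.23 j6 0.62 t 23.4
```

```bash
python3 -m crank '[[[0,0,0],[0.0564,0.0051,0],0.45],[[0,0,0.1114],[0,0,0],0.45],[[0,0,0.1114],[0,0,0],0.45],[[0,0,0.1114],[0,0,0],0.45],[[0,0,0.1114],[0,0,0],0.45],[[0,0,0.1114],[0,0,0],0.45],[[0,0,0.1114],[0,0,0],0.45],[[0,0,0.1114],[0,0,0],0.45],[[0,0,0.1114],[0,0,0],0.45],[[0,0,0.1114],[0,0,0],0.45],[[0,0,0],[0,0,0.1],0.45],[[0,0,0],[0,0,0],0.45]]'
python3 - <<'E'
from h import *
plan([.5264,.29,.062],np.radians(19.1))
E
```

```text
time_s: 24.38
ee_pos: [0.5252, 0.2893, 0.1825]
orientation: [3.097, 0.52, -0.005]
contact_force: [-2.3, -1.4, -1.9]
opening: 0.0382
gripper_force: 0.0
shift total [ 0.0058 -0.0009  0.4015] n>=2.9 turn [ 0.0003  0.0029 -0.0005] n>=0.0 | at [0.5252 0.2893 0.1825] yaw 19.07 j6 1.69 t 24.4
```

```bash
python3 -m crank '[[[0,0,0],[0.004,0,0.104],0.45],[[0,0,0],[0,0,0.104],0.45],[[0,0,0],[0,0,0.104],0.45],[[0,0,0],[0,0,0.09],0.45],[[0,0,0],[0,0,0],0.45],[[0,0,0],[0,0,0],0.45]]'
python3 - <<'E'
from h import *
plan([.5264,.29,.062],np.radians(19.1))
E
```

```text
time_s: 24.88
ee_pos: [0.5268, 0.2899, 0.0647]
orientation: [3.097, 0.522, -0.003]
contact_force: [-0.7, -0.9, 1.4]
opening: 0.0386
gripper_force: 0.0
shift total [-0.001  -0.0008  0.0089] n>=0.1 turn [0.0003 0.0021 0.0004] n>=0.0 | at [0.5268 0.2899 0.0647] yaw 19.13 j6 1.69 t 24.9
```

```bash
python3 -m crank '[[[0,0,0],[0,0,0.0085],0.45],[[0,0,0],[0,0,0],0.1],[[0,0,0],[0,0,0],0],[[0,0,0],[0,0,0],0],[[0,0,0],[0,0,0],0],[[0,0,0],[0,0,0],0],[[0,0,0],[0,0,-0.08],0],[[0,0,0],[0,0,-0.1],0],[[0,0,0],[0,0,-0.12],0],[[0,0,0],[0,0,-0.12],0],[[0,0,0],[0,0,0],0]]'
python3 -m crank '[[[0,0,0],[-0.0269,0.1271,0],0],[[0,0,0],[-0.0269,0.1271,0],0],[[0,0,0],[-0.0269,0.1271,0],0],[[0,0,0],[-0.0269,0.1271,0],0],[[0,0,0],[-0.0269,0.1271,0],0],[[0,0,0],[-0.0269,0.1271,0],0],[[0,0,0],[-0.0269,0.1271,0],0],[[0,0,0],[-0.0269,0.1271,0],0],[[0,0,0],[-0.0269,0.1271,0],0],[[0,0,0],[-0.0269,0.1271,0],0],[[0,0,0],[-0.0269,0.1271,0],0],[[0,0,0],[-0.0269,0.1271,0],0],[[0,0,0],[-0.0269,0.1271,0],0],[[0,0,0],[-0.0269,0.1271,0],0],[[0,0,0],[-0.0269,0.1271,0],0]]'
python3 -m crank '[[[0,0,-0.1162],[0,0,0],0],[[0,0,-0.1162],[0,0,0],0],[[0,0,-0.1162],[0,0,0],0],[[0,0,-0.1162],[0,0,0],0],[[0,0,-0.1162],[0,0,0],0],[[0,0,-0.1162],[0,0,0],0],[[0,0,-0.1162],[0,0,0],0],[[0,0,-0.1162],[0,0,0],0],[[0,0,-0.1162],[0,0,0],0],[[0,0,-0.1162],[0,0,0],0],[[0,0,0],[0,0,0],0],[[0,0,0],[0,0,0],0]]'
python3 - <<'E'
from h import *
plan([.5995,-.290,.079],np.radians(88.8))
E
```

```text
time_s: 25.8
ee_pos: [0.5301, 0.2915, 0.1963]
orientation: [-3.095, -0.521, -0.016]
contact_force: [1.8, 1.5, 0.3]
opening: 0.013
gripper_force: 59.0
time_s: 27.05
ee_pos: [0.5994, -0.2924, 0.1894]
orientation: [3.097, 0.521, 0.002]
contact_force: [1.4, -0.3, -0.4]
opening: 0.0128
gripper_force: 59.0
time_s: 28.05
ee_pos: [0.5995, -0.2904, 0.1891]
orientation: [2.248, 2.193, 0.0]
contact_force: [-0.2, -0.4, -0.7]
opening: 0.0128
gripper_force: 59.1
shift total [ 0.0013 -0.0004  0.3669] n>=2.6 turn [ 0.0007  0.0004 -0.0037] n>=0.0 | at [ 0.5995 -0.2904  0.1891] yaw 88.58 j6 -0.47 t 28.1
```

```bash
python3 -m crank '[[[0,0,-0.0037],[0,0,0.122],0],[[0,0,0],[0,0,0.122],0],[[0,0,0],[0,0,0.122],0],[[0,0,0],[0,0,0],0],[[0,0,0],[0,0,0],0],[[0,0,0],[0,0,0],0]]'
cat >> h.py <<'E'
def slotview(src,rows,c0=300,c1=344):
    P,d,p=cloud(src)
    for v in rows: print(v,(P[v,c0:c1,2]*1000).round().astype(int).tolist())
E
python3 - <<'E'
from h import *
snap('wrist','w12'); slotview('w12',(185,192,198,205,212,218,222)); print(bot.get_obs()['ee_pos'])
E
```

```text
time_s: 28.55
ee_pos: [0.6004, -0.2908, 0.0805]
orientation: [2.241, 2.199, 0.001]
contact_force: [-0.2, 0.9, -0.3]
opening: 0.0124
gripper_force: 59.1
185 [35, 35, 34, 34, 34, 34, 34, 34, 34, 31, 5, 7, 5, 5, 7, 5, 5, 5, 4, 5, 5, 6, 4, 4, 5, 5, 4, 6, 5, 4, 6, 5, 29, 34, 35, 36, 33, 36, 35, 34, 34, 34, 34, 35]
192 [34, 34, 35, 32, 34, 35, 34, 34, 34, 32, 4, 4, 5, 6, 5, 4, 4, 5, 5, 5, 4, 6, 5, 5, 5, 6, 4, 4, 5, 5, 5, 5, 30, 34, 34, 33, 34, 33, 35, 34, 34, 34, 35, 33]
198 [25, 26, 25, 26, 25, 26, 26, 25, 25, 19, 4, 5, 5, 6, 6, 5, 5, 6, 5, 4, 4, 4, 5, 5, 5, 6, 5, 5, 5, 6, 5, 5, 18, 25, 25, 25, 25, 24, 23, 25, 26, 26, 26, 25]
205 [26, 26, 24, 24, 25, 25, 26, 25, 25, 20, 6, 5, 5, 5, 6, 6, 5, 5, 4, 5, 5, 5, 4, 6, 6, 6, 6, 5, 6, 5, 5, 5, 20, 24, 25, 25, 25, 25, 25, 25, 25, 24, 222, 25]
212 [24, 25, 24, 25, 26, 25, 25, 26, 26, 22, 6, 5, 5, 5, 5, 6, 5, 6, 5, 5, 6, 5, 5, 5, 5, 5, 6, 7, 5, 6, 6, 6, 22, 26, 25, 26, 25, 24, 25, 25, 24, 26, 25, 26]
218 [26, 26, 25, 25, 24, 25, 25, 26, 26, 23, 5, 4, 43, 43, 43, 44, 44, 43, 44, 43, 43, 43, 43, 44, 44, 43, 43, 43, 43, 43, 42, 43, 23, 25, 25, 25, 25, 25, 25, 25, 25, 26, 25, 26]
222 [25, 25, 25, 25, 25, 26, 26, 26, 25, 23, 6, 5, 43, 44, 43, 43, 44, 43, 43, 42, 44, 43, 44, 45, 43, 43, 42, 43, 44, 44, 43, 43, 25, 25, 25, 25, 26, 25, 25, 26, 25, 26, 26, 24]
[ 0.60082929 -0.29105658  0.08115642]
```

```bash
python3 - <<'E'
from h import *
for s,y,c in (('w8',-.2877,209),('w12',-.291,215)):
    orange(s,.085,.12,(.4,.7,-.4,-.2))
    P,d,p=cloud(s); col=P[:,318:326]
    for n,lo,hi in (('head',.040,.047),('shank/collar',.074,.080),('w',.1,.108)):
        q=[P[v,u] for v in range(195,330) for u in range(316,328) if lo<P[v,u,2]<hi]
        q=np.array(q); print(s,n,len(q), (q[:,1].max()-y).round(4) if len(q) else '', (q[:,1].min()-y).round(4) if len(q) else '')
E
```

```text
[ 305  229   34   90 2598] mean [ 0.4788 -0.2823  0.102 ] rect [ 479.  -285.3] [34.1 15. ] long dir 88.6 zstd 0.0042
w8 head 165 0.016 0.008
w8 shank/collar 38 0.0191 0.0182
w8 w 849 0.0192 -0.0147
[ 306  236   36   87 2483] mean [ 0.6017 -0.2891  0.1012] rect [ 601.9 -292.5] [34.3 14.7] long dir 89.2 zstd 0.0044
w12 head 170 0.0121 0.0032
w12 shank/collar 46 0.0153 0.0145
w12 w 808 0.0156 -0.0183
```

```bash
python3 -m crank '[[[0,0,0],[0,-0.002,0],0],[[0,0,0],[0,0,0.04],0],[[0,0,0],[0,0,0.03],0],[[0,0,0],[0,0,0.02],0],[[0,0,0],[0,0,0.011],0],[[0,0,0],[0,0,0],0],[[0,0,0],[0,0,0],0]]'
python3 - <<'E'
from h import *
snap('wrist','w13'); slotview('w13',(200,210,220,226),298,346); print(bot.get_obs()['ee_pos'])
E
```

```text
time_s: 29.18
ee_pos: [0.599, -0.2903, 0.0491]
orientation: [2.24, 2.202, 0.0]
contact_force: [-4.3, 2.4, 19.4]
opening: 0.0129
gripper_force: 62.5
200 [34, 34, 35, 34, 34, 35, 33, 33, 34, 34, 34, 33, 4, 4, 5, 5, 5, 6, 5, 4, 5, 4, 6, 5, 5, 6, 4, 4, 6, 6, 5, 5, 4, 4, 191, 5, 5, 6, 5, 32, 35, 33, 34, 34, 34, 34, 34, 34]
210 [34, 33, 35, 34, 35, 34, 34, 35, 33, 35, 34, 33, 5, 5, 4, 6, 6, 5, 6, 6, 5, 5, 5, 6, 5, 5, 4, 5, 5, 6, 6, 5, 4, 5, 5, 6, 5, 4, 5, 33, 34, 34, 34, 33, 35, 34, 34, 34]
220 [25, 25, 25, 25, 24, 24, 26, 26, 26, 24, 25, 26, 5, 13, 12, 13, 13, 12, 12, 12, 11, 12, 11, 13, 12, 12, 13, 13, 11, 12, 12, 11, 13, 6, 6, 5, 5, 5, 4, 25, 26, 25, 24, 25, 25, 26, 25, 25]
226 [25, 25, 24, 25, 26, 24, 26, 26, 25, 26, 25, 25, 5, 13, 12, 12, 11, 11, 11, 11, 13, 13, 12, 12, 12, 12, 11, 11, 13, 12, 13, 12, 5, 6, 4, 5, 6, 5, 19, 26, 25, 25, 24, 26, 24, 27, 25, 26]
[ 0.59892999 -0.29031154  0.04905576]
```

```bash
python3 -m crank '[[[0,0,0],[0,0.004,-0.005],0],[[0,0,0],[0.04,0,0],0],[[0,0,0],[0.04,0,0],0],[[0,0,0],[0.04,0,0],0],[[0,0,0],[0.038,0,0],0],[[0,0,0],[0,0,0],0],[[0,0,0],[0,0,0],0]]'
python3 -m crank '[[[0,0,0],[0.005,0,0],0],[[0,0,0],[0.005,0,0],0],[[0,0,0],[0,0,0],0]]'
python3 -m crank '[[[0,0,0],[0.003,0,0],0],[[0,0,0],[0.003,0,0],0],[[0,0,0],[0,0,0],0]]'
```

```text
time_s: 29.82
ee_pos: [0.6009, -0.2418, 0.0498]
orientation: [-2.238, -2.204, 0.0]
contact_force: [0.1, -0.1, -0.2]
opening: 0.0131
gripper_force: 59.4
time_s: 30.07
ee_pos: [0.6009, -0.24, 0.0498]
orientation: [2.241, 2.202, 0.0]
contact_force: [0.8, 0.1, -1.1]
opening: 0.0127
gripper_force: 59.5
time_s: 30.32
ee_pos: [0.6009, -0.2394, 0.0498]
orientation: [2.239, 2.202, -0.001]
contact_force: [-1.1, -9.7, -2.6]
opening: 0.0129
gripper_force: 59.1
```

```bash
python3 -m crank '[[[0,0,0],[-0.003,0,0],0],[[0,0,-0.1154],[0,-0.001,0],0],[[0,0,-0.1154],[0,-0.001,0],0],[[0,0,-0.1154],[0,-0.001,0],0],[[0,0,-0.1154],[0,-0.001,0],0],[[0,0,-0.1154],[0,-0.001,0],0],[[0,0,-0.1154],[0,-0.001,0],0],[[0,0,-0.1154],[0,-0.001,0],0],[[0,0,-0.1154],[0,-0.001,0],0],[[0,0,-0.1154],[0,-0.001,0],0],[[0,0,-0.1154],[0,-0.001,0],0],[[0,0,-0.1154],[0,-0.001,0],0],[[0,0,-0.1154],[0,-0.001,0],0],[[0,0,-0.1154],[0,-0.001,0],0],[[0,0,0],[0,0,0],0],[[0,0,0],[0,0,0],0]]'
python3 - <<'E'
from h import *
plan([.6,-.242,.048],np.radians(178.8)); print(bot.get_obs()['moment'],bot.get_obs()['contact_force'])
E
```

```text
time_s: 31.65
ee_pos: [0.5992, -0.2431, 0.0503]
orientation: [0.025, 3.139, -0.003]
contact_force: [1.3, -11.9, -1.1]
opening: 0.0127
gripper_force: 59.8
shift total [-0.0025  0.0038  0.0078] n>=0.1 turn [-0.002   0.0023  0.0047] n>=0.0 | at [ 0.5992 -0.2431  0.0503] yaw 179.08 j6 -1.99 t 31.6
[-2.17869356 -0.20748718 -0.10712654] [  1.30841271 -11.90785465  -1.09927693]
```

```bash
python3 -m crank '[[[0,0,0.005],[0,-0.002,0.004],0],[[0,0,0],[0,0,0],0.4],[[0,0,0],[0,0,0],0.4],[[0,0,0],[0,0,0],0.4],[[0,0,0],[0,0,-0.06],0.4],[[0,0,0],[0,0,-0.1],0.4],[[0,0,0],[0,0,-0.12],0.4],[[0,0,0],[0,0,-0.12],0.4],[[0,0,0],[-0.07,0,0],0.4],[[0,0,0],[-0.07,0,0],0.4],[[0,0,0],[0,0,0],0.4],[[0,0,0],[0,0,0],0.4]]'
python3 - <<'E'
from h import *
snap('wrist','w14'); orange('w14',.06,.08,(.4,.7,-.3,-.1))
snap('scene','sc2')
P,d,p=cloud('w14'); 
for v in range(130,215,6): print(v,(P[v,290:350:2,2]*1000).round().astype(int).tolist())
plan([.602,.3162,.2],np.radians(79))
E
```

```text
time_s: 32.65
ee_pos: [0.6405, -0.2425, 0.1684]
orientation: [-0.033, -3.141, -0.0]
contact_force: [-0.5, 0.4, -0.2]
opening: 0.0344
gripper_force: 0.0
[309   0  19  14 233] mean [ 0.4965 -0.2409  0.0686] rect [ 495.7 -240.9] [12.7  5.3] long dir 89.5 zstd 0.0033
[310 139  18  42 678] mean [ 0.6035 -0.2432  0.071 ] rect [ 604.  -243.4] [13.4 32.4] long dir -3.0 zstd 0.0008
130 [25, 25, 24, 26, 25, 25, 25, 25, 25, 24, 25, 25, 25, 25, 25, 25, 26, 26, 33, 34, 35, 35, 35, 34, 35, 33, 35, 34, 36, 34]
136 [34, 34, 35, 33, 34, 35, 33, 34, 35, 34, 35, 34, 34, 35, 34, 34, 34, 34, 34, 34, 36, 34, 33, 34, 33, 35, 33, 33, 35, 34]
142 [34, 34, 34, 34, 34, 34, 34, 34, 34, 34, 70, 72, 71, 72, 72, 71, 72, 70, 71, 33, 33, 34, 36, 35, 35, 36, 34, 34, 34, 34]
148 [5, 4, 5, 6, 6, 4, 6, 4, 41, 42, 70, 71, 72, 70, 73, 72, 71, 71, 71, 41, 40, 41, 34, 34, 34, 34, 34, 34, 34, 35]
154 [5, 5, 4, 6, 6, 5, 4, 42, 42, 42, 71, 72, 71, 70, 71, 71, 72, 72, 72, 41, 42, 41, 42, 34, 35, 34, 35, 33, 34, 34]
160 [22, 26, 27, 26, 25, 27, 27, 41, 41, 42, 69, 71, 71, 72, 71, 71, 72, 71, 69, 41, 42, 41, 41, 34, 34, 34, 35, 3
[... 531 characters left out ...]
 0, -1, 0, 0, -1, -1, -1, 0, -1, -1, 0, -1, 0, 0, -1, -1, -1, 0, -1, -1, 0, -1, 0, 0, -1, -2]
196 [0, -1, 0, -1, 0, -2, 1, -1, -1, -1, 0, -1, -1, -1, -1, -1, 0, 1, -1, -1, -2, -1, 0, 0, -2, -1, 0, -3, -1, 0]
202 [0, 0, -2, -1, 0, -1, -1, 0, 0, 0, -1, 0, -1, 1, 0, -1, -2, 0, 1, 1, 0, -2, -1, -1, -1, 0, 0, -2, -1, 0]
208 [-2, 0, -2, 0, -1, -1, -2, 2, -1, -1, 1, -2, -1, 0, 0, -1, -2, 0, -1, -2, -1, 0, 0, -1, -3, -1, -1, -1, -1, -1]
214 [-1, -1, 0, -1, -1, -1, 0, 0, -1, 0, -1, 0, 0, 0, -1, -1, 0, -1, -1, -1, -1, -1, -1, -1, 0, 0, 0, -1, 0, -1]
shift total [ 0.1646  1.8591 -0.1055] n>=13.4 turn [-9.0000e-04 -1.6000e-03  1.6625e+00] n>=14.0 | at [ 0.6392 -0.2425  0.168 ] yaw 178.75 j6 -1.96 t 32.8
```

```bash
python3 -m crank '[[[0,0,0],[0.011,0.124,-0.007],0.5],[[0,0,0],[0.011,0.124,-0.007],0.5],[[0,0,0],[0.011,0.124,-0.007],0.5],[[0,0,0],[0.011,0.124,-0.007],0.5],[[0,0,0],[0.011,0.124,-0.007],0.5],[[0,0,0],[0.011,0.124,-0.007],0.5],[[0,0,0],[0.011,0.124,-0.007],0.5],[[0,0,0],[0.011,0.124,-0.007],0.5],[[0,0,0],[0.011,0.124,-0.007],0.5],[[0,0,0],[0.011,0.124,-0.007],0.5],[[0,0,0],[0.011,0.124,-0.007],0.5],[[0,0,0],[0.011,0.124,-0.007],0.5],[[0,0,0],[0.011,0.124,-0.007],0.5],[[0,0,0],[0.011,0.124,-0.007],0.5],[[0,0,0],[0.011,0.124,-0.007],0.5]]'
python3 -m crank '[[[0,0,0.1187],[0,0,0],0.5],[[0,0,0.1187],[0,0,0],0.5],[[0,0,0.1187],[0,0,0],0.5],[[0,0,0.1187],[0,0,0],0.5],[[0,0,0.1187],[0,0,0],0.5],[[0,0,0.1187],[0,0,0],0.5],[[0,0,0.1187],[0,0,0],0.5],[[0,0,0.1187],[0,0,0],0.5],[[0,0,0.1187],[0,0,0],0.5],[[0,0,0.1187],[0,0,0],0.5],[[0,0,0.1187],[0,0,0],0.5],[[0,0,0.1187],[0,0,0],0.5],[[0,0,0.1187],[0,0,0],0.5],[[0,0,0.1187],[0,0,0],0.5],[[0,0,0],[0,0,0],0.5],[[0,0,0],[0,0,0],0.5]]'
python3 - <<'E'
from h import *
plan([.601,.3152,.107],np.radians(79.1))
E
```

```text
time_s: 34.0
ee_pos: [0.6017, 0.3173, 0.1999]
orientation: [-0.035, -3.14, 0.001]
contact_force: [0.8, 0.5, 0.1]
opening: 0.0428
gripper_force: 0.0
time_s: 35.33
ee_pos: [0.6024, 0.3156, 0.1998]
orientation: [-2.42, -2.003, 0.001]
contact_force: [-0.4, -0.7, -0.4]
opening: 0.0428
gripper_force: 0.0
shift total [-0.002  -0.0041  0.3094] n>=2.2 turn [-0.0007  0.0005  0.0025] n>=0.0 | at [0.6024 0.3156 0.1998] yaw 79.25 j6 0.63 t 35.3
```

```bash
python3 -m crank '[[[0,0,0.002],[-0.002,-0.004,0.103],0.5],[[0,0,0],[0,0,0.103],0.5],[[0,0,0],[0,0,0.103],0.5],[[0,0,0],[0,0,0],0.5],[[0,0,0],[0,0,0],0.1],[[0,0,0],[0,0,0],0],[[0,0,0],[0,0,0],0],[[0,0,0],[0,0,0],0],[[0,0,0],[0,0,0],0]]'
python3 -m crank '[[[0,0,0.1111],[0,0,0],0],[[0,0,0.1111],[0,0,0],0],[[0,0,0.1111],[0,0,0],0],[[0,0,0.1111],[0,0,0],0],[[0,0,0.1111],[0,0,0],0],[[0,0,0.1111],[0,0,0],0],[[0,0,0.1111],[0,0,0],0],[[0,0,0.1111],[0,0,0],0],[[0,0,0.1111],[0,0,0],0],[[0,0,0],[0,0,0],0],[[0,0,0],[0,0,0],0.5],[[0,0,0],[0,0,0],0.5],[[0,0,0],[0,0,0],0.5],[[0,0,0],[0,0,-0.12],0.5],[[0,0,0],[0,0,-0.12],0.5],[[0,0,0],[0,0,-0.12],0.5]]'
python3 -m crank '[[[0,0,0],[-0.092,0,0],0.5],[[0,0,0],[-0.092,0,0],0.5],[[0,0,0],[-0.092,0,0],0.5],[[0,0,0],[-0.092,0,0],0.5],[[0,0,0],[0,0,0],0.5],[[0,0,0],[0,0,0],0.5]]'
python3 - <<'E'
from h import *
snap('wrist','w15'); orange('w15',.075,.1,(.45,.7,.15,.45))
plan([.5264,.29,.062],np.radians(19.1))
E
```

```text
time_s: 36.08
ee_pos: [0.6012, 0.3163, 0.1094]
orientation: [-2.424, -1.997, -0.001]
contact_force: [-9.0, 2.4, -1.4]
opening: 0.013
gripper_force: 60.2
time_s: 37.42
ee_pos: [0.6015, 0.3158, 0.2171]
orientation: [-3.099, -0.518, 0.0]
contact_force: [0.3, 0.8, 0.1]
opening: 0.0425
gripper_force: 0.0
time_s: 37.92
ee_pos: [0.4965, 0.28, 0.2165]
orientation: [-3.098, -0.518, -0.002]
contact_force: [0.8, -0.4, -0.5]
opening: 0.0428
gripper_force: 0.0
[315 145  16  38 574] mean [0.5267 0.2902 0.0859] rect [526.2 289.9] [33.8 13.7] long dir 18.7 zstd 0.001
shift total [0.1    0.0008 0.5151] n>=3.8 turn [-0.0003 -0.0019 -0.0022] n>=0.0 | at [0.4977 0.2803 0.2165] yaw 18.97 j6 1.7 t 38.0
```

```bash
python3 -m crank '[[[0,0,-0.002],[0.095,0,0],0.45],[[0,0,0],[0,0,0],0.45],[[0,0,0],[0,0,0.105],0.45],[[0,0,0],[0,0,0.105],0.45],[[0,0,0],[0,0,0.105],0.45],[[0,0,0],[0,0,0.105],0.45],[[0,0,0],[0,0,0.091],0.45],[[0,0,0],[0,0,0],0.45],[[0,0,0],[0,0,0],0.45]]'
python3 - <<'E'
from h import *
plan([.525,.2895,.062],np.radians(19.1))
E
```

```text
time_s: 38.72
ee_pos: [0.5243, 0.2891, 0.0613]
orientation: [3.098, 0.52, -0.003]
contact_force: [0.3, 0.2, 0.9]
opening: 0.0383
gripper_force: 0.0
shift total [ 0.0025 -0.0004 -0.0024] n>=0.0 turn [ 0.0003  0.0019 -0.0009] n>=0.0 | at [0.5243 0.2891 0.0613] yaw 19.04 j6 1.69 t 38.7
```

```bash
python3 -m crank '[[[0,0,0],[0,0,0],0.1],[[0,0,0],[0,0,0],0],[[0,0,0],[0,0,0],0],[[0,0,0],[0,0,0],0],[[0,0,0],[0,0,0],0],[[0,0,0],[0,0,-0.08],0],[[0,0,0],[0,0,-0.1],0],[[0,0,0],[0,0,-0.12],0],[[0,0,0],[0,0,-0.12],0],[[0,0,0],[0,0,0],0]]'
python3 -m crank '[[[0,0,0],[-0.0536,0.1129,0],0],[[0,0,0],[-0.0536,0.1129,0],0],[[0,0,0],[-0.0536,0.1129,0],0],[[0,0,0],[-0.0536,0.1129,0],0],[[0,0,0],[-0.0536,0.1129,0],0],[[0,0,0],[-0.0536,0.1129,0],0],[[0,0,0],[-0.0536,0.1129,0],0],[[0,0,0],[-0.0536,0.1129,0],0],[[0,0,0],[-0.0536,0.1129,0],0],[[0,0,0],[-0.0536,0.1129,0],0],[[0,0,0],[-0.0536,0.1129,0],0]]'
python3 -m crank '[[[0,0,-0.1162],[0,0,0],0],[[0,0,-0.1162],[0,0,0],0],[[0,0,-0.1162],[0,0,0],0],[[0,0,-0.1162],[0,0,0],0],[[0,0,-0.1162],[0,0,0],0],[[0,0,-0.1162],[0,0,0],0],[[0,0,-0.1162],[0,0,0],0],[[0,0,-0.1162],[0,0,0],0],[[0,0,-0.1162],[0,0,0],0],[[0,0,-0.1162],[0,0,0],0],[[0,0,0],[0,0,0],0],[[0,0,0],[0,0,0],0]]'
python3 - <<'E'
from h import *
plan([.479,-.121,.08],np.radians(88.8))
P,d,p=cloud('w4')
for x,y in [(665,180),(660,260),(645,340),(640,255)]: print(P[y*100//266,225+x*100//266].round(3))
E
```

```text
time_s: 39.55
ee_pos: [0.5276, 0.2909, 0.196]
orientation: [-3.095, -0.519, -0.016]
contact_force: [1.7, 1.2, -0.0]
opening: 0.0128
gripper_force: 59.1
time_s: 40.47
ee_pos: [0.4783, -0.1225, 0.1891]
orientation: [3.097, 0.519, 0.003]
contact_force: [1.1, 0.2, -1.5]
opening: 0.0127
gripper_force: 59.1
time_s: 41.47
ee_pos: [0.4788, -0.1207, 0.1887]
orientation: [2.249, 2.192, 0.001]
contact_force: [0.3, 0.2, -0.3]
opening: 0.0127
gripper_force: 59.2
shift total [-7.000e-04  3.000e-04  3.625e-01] n>=2.6 turn [ 0.0012  0.0003 -0.0044] n>=0.0 | at [ 0.4788 -0.1207  0.1887] yaw 88.53 j6 -0.28 t 41.5
[ 0.514 -0.109  0.064]
[ 0.542 -0.109  0.069]
[ 0.571 -0.11   0.066]
[ 0.54  -0.117  0.067]
```

```bash
python3 -m crank '[[[0,0,-0.0044],[0,0,0.12],0],[[0,0,0],[0,0,0.12],0],[[0,0,0],[0,0,0.12],0],[[0,0,0],[0,0,0],0],[[0,0,0],[0,0,0],0],[[0,0,0],[0,0,0],0]]'
python3 - <<'E'
from h import *
snap('wrist','w16'); slotview('w16',(150,180,205,210,215,220,225),298,346); print(bot.get_obs()['ee_pos'],bot.get_obs()['contact_force'])
P,d,p=cloud('w16'); y=bot.get_obs()['ee_pos'][1]
q=np.array([P[v,u] for v in range(195,330) for u in range(316,328) if .1<P[v,u,2]<.11]); print('wing', q[:,1].max()-y,q[:,1].min()-y)
E
```

```text
time_s: 41.97
ee_pos: [0.4793, -0.1209, 0.0816]
orientation: [2.242, 2.199, 0.001]
contact_force: [-0.2, 0.7, -0.7]
opening: 0.0127
gripper_force: 59.0
150 [25, 24, 25, 25, 26, 26, 24, 26, 25, 25, 25, 26, 18, 6, 4, 6, 5, 6, 4, 5, 4, 5, 5, 6, 5, 5, 5, 5, 4, 4, 6, 5, 6, 6, 5, 6, 23, 27, 26, 24, 25, 25, 25, 26, 24, 26, 25, 26]
180 [25, 25, 26, 25, 26, 25, 25, 24, 25, 26, 25, 25, 23, 4, 5, 5, 6, 4, 6, 5, 4, 5, 6, 6, 5, 5, 5, 5, 5, 5, 5, 5, 7, 5, 5, 4, 26, 27, 26, 26, 25, 26, 26, 25, 26, 26, 25, 25]
205 [25, 26, 25, 25, 25, 25, 25, 25, 25, 25, 26, 25, 26, 6, 5, 5, 5, 5, 6, 5, 4, 4, 6, 6, 4, 6, 4, 5, 5, 4, 6, 5, 6, 5, 5, 18, 25, 25, 25, 24, 25, 24, 26, 25, 25, 25, 26, 24]
210 [25, 26, 26, 26, 25, 25, 24, 26, 24, 25, 25, 25, 25, 5, 6, 39, 38, 39, 38, 39, 39, 39, 39, 39, 37, 39, 39, 40, 39, 39, 38, 38, 38, 4, 5, 19, 24, 26, 26, 25, 25, 25, 25, 24, 26, 25, 25, 26]
215 [26, 25, 24, 25, 25, 25, 24, 25, 25, 25, 26, 26, 25, 5, 45, 45, 45, 45, 44, 44, 43, 44, 45, 44, 44, 44, 44, 44, 44, 45, 44, 44, 44, 45, 5, 19, 26, 25, 25, 25, 26, 25, 25, 26, 25, 26, 26, 223]
220 [25, 25, 24, 25, 25, 26, 25, 26, 26, 26, 26, 24, 26, 5, 44, 44, 44, 45, 45, 44, 44, 45, 45, 223, 45, 45, 44, 45, 44, 45, 44, 44, 45, 43, 5, 22, 25, 26, 26, 25, 25, 26, 25, 25, 26, 26, 25, 26]
225 [25, 26, 25, 26, 26, 25, 26, 24, 24, 25, 25, 25, 25, 76, 76, 76, 76, 75, 77, 76, 76, 75, 76, 77, 75, 76, 74, 76, 76, 76, 76, 75, 76, 75, 75, 24, 25, 26, 25, 24, 25, 25, 25, 24, 25, 25, 25, 25]
[ 0.47978562 -0.12106692  0.0820819 ] [ 0.04940824  0.17253489 -1.88752364]
wing 0.017730464887956446 -0.016118940695471207
```

```bash
python3 -m crank '[[[0,0,0],[0,0,0.04],0],[[0,0,0],[0,0,0.03],0],[[0,0,0],[0,0,0.02],0],[[0,0,0],[0,0,0.01],0],[[0,0,0],[0,0,0],0],[[0,0,0],[0,0,0],0]]'
python3 - <<'E'
from h import *
snap('wrist','w17'); slotview('w17',(205,218,224),298,346); print(bot.get_obs()['ee_pos'],bot.get_obs()['contact_force'])
E
```

```text
time_s: 42.52
ee_pos: [0.4786, -0.1207, 0.0504]
orientation: [2.241, 2.202, 0.0]
contact_force: [-0.4, 0.2, -0.8]
opening: 0.0126
gripper_force: 59.1
205 [25, 24, 25, 25, 25, 24, 25, 24, 25, 26, 25, 26, 6, 6, 5, 5, 5, 5, 4, 6, 4, 5, 6, 6, 5, 5, 5, 4, 5, 5, 6, 6, 5, 5, 6, 5, 5, 6, 5, 23, 25, 25, 26, 25, 26, 25, 25, 25]
218 [25, 26, 26, 26, 25, 26, 25, 25, 25, 25, 25, 25, 5, 5, 12, 13, 14, 14, 13, 13, 14, 14, 13, 13, 14, 13, 12, 14, 14, 13, 13, 14, 14, 13, 5, 5, 6, 5, 4, 24, 25, 25, 24, 25, 25, 26, 25, 26]
224 [25, 25, 25, 25, 25, 25, 26, 25, 25, 25, 24, 26, 4, 6, 12, 13, 13, 13, 12, 12, 14, 13, 13, 14, 13, 13, 12, 13, 12, 14, 13, 12, 13, 13, 5, 6, 6, 5, 5, 25, 25, 25, 25, 25, 26, 25, 25, 26]
[ 0.47874168 -0.12073733  0.05045071] [-0.45726814 -0.84497218 -0.93806174]
```

```bash
python3 -m crank '[[[0,0,0],[0,0.003,0],0],[[0,0,0],[-0.04,0,0],0],[[0,0,0],[-0.04,0,0],0],[[0,0,0],[-0.04,0,0],0],[[0,0,0],[-0.033,0,0],0],[[0,0,0],[0,0,0],0],[[0,0,0],[0,0,0],0]]'
python3 -m crank '[[[0,0,0],[-0.005,0,0],0],[[0,0,0],[-0.005,0,0],0],[[0,0,0],[0,0,0],0]]'
python3 -m crank '[[[0,0,0],[-0.003,0,0],0],[[0,0,0],[-0.003,0,0],0],[[0,0,0],[0,0,0],0]]'
```

```text
time_s: 43.15
ee_pos: [0.4785, -0.1675, 0.0501]
orientation: [-2.242, -2.2, -0.0]
contact_force: [-1.0, 0.8, -0.1]
opening: 0.0131
gripper_force: 59.1
time_s: 43.4
ee_pos: [0.4786, -0.1695, 0.0501]
orientation: [-2.24, -2.203, 0.0]
contact_force: [-0.1, 0.7, -1.1]
opening: 0.0128
gripper_force: 59.1
time_s: 43.65
ee_pos: [0.4784, -0.1708, 0.0501]
orientation: [-2.24, -2.202, -0.0]
contact_force: [2.0, 7.2, 0.4]
opening: 0.0128
gripper_force: 59.4
```

```bash
python3 -m crank '[[[0,0,-0.1154],[0,0,0],0],[[0,0,-0.1154],[0,0,0],0],[[0,0,-0.1154],[0,0,0],0],[[0,0,-0.1154],[0,0,0],0],[[0,0,-0.1154],[0,0,0],0],[[0,0,-0.1154],[0,0,0],0],[[0,0,-0.1154],[0,0,0],0],[[0,0,-0.1154],[0,0,0],0],[[0,0,-0.1154],[0,0,0],0],[[0,0,-0.1154],[0,0,0],0],[[0,0,-0.1154],[0,0,0],0],[[0,0,-0.1154],[0,0,0],0],[[0,0,-0.1154],[0,0,0],0],[[0,0,0],[0,0,0],0],[[0,0,0],[0,0,0],0]]'
python3 - <<'E'
from h import *
plan([.478,-.171,.048],np.radians(178.8)); print(bot.get_obs()['moment'],bot.get_obs()['contact_force'])
E
```

```text
time_s: 44.9
ee_pos: [0.4786, -0.1713, 0.0501]
orientation: [0.032, 3.141, -0.0]
contact_force: [0.4, 1.1, -0.7]
opening: 0.0132
gripper_force: 59.2
shift total [0.0021 0.0009 0.0071] n>=0.1 turn [-0.      0.0001  0.0004] n>=0.0 | at [ 0.4786 -0.1713  0.0501] yaw 178.82 j6 -1.95 t 44.9
[ 0.10879895 -0.04671594 -0.01532843] [ 0.41374106  1.06751144 -0.70438074]
```

```bash
python3 -m crank '[[[0,0,0],[0,-0.003,0],0],[[0,0,0],[0,-0.002,0],0],[[0,0,0],[0,0,0],0]]'
python3 -m crank '[[[0,0,0],[0,0.001,0.001],0],[[0,0,0],[0,0,0],0.4],[[0,0,0],[0,0,0],0.4],[[0,0,0],[0,0,0],0.4],[[0,0,0],[0,0,-0.06],0.4],[[0,0,0],[0,0,-0.1],0.4],[[0,0,0],[0,0,-0.12],0.4],[[0,0,0],[0,0,-0.12],0.4],[[0,0,0],[-0.1,0,0],0.4],[[0,0,0],[-0.1,0,-0.03],0.4],[[0,0,0],[-0.1,0,-0.03],0.4],[[0,0,0],[-0.1,0,-0.03],0.4],[[0,0,0],[-0.1,0,-0.03],0.4],[[0,0,0],[0,0,0],0.4],[[0,0,0],[0,0,0],0.4]]'
python3 - <<'E'
from h import *
snap('wrist','w18'); orange('w18',.06,.08,(.4,.7,-.3,-.1)); 
P,d,p=cloud('w18'); hsv=cv2.cvtColor(p,cv2.COLOR_RGB2HSV); orange('w18',.03,.046,(.4,.7,-.1,.2))
plan([.485,.031,.14],np.pi)
E
```

```text
time_s: 45.15
ee_pos: [0.4784, -0.172, 0.0501]
orientation: [-0.034, -3.141, -0.002]
contact_force: [4.0, 14.1, 2.6]
opening: 0.0128
gripper_force: 59.9
time_s: 46.4
ee_pos: [0.6298, -0.1752, 0.2058]
orientation: [0.027, 3.141, -0.001]
contact_force: [-0.8, -0.5, -0.2]
opening: 0.0343
gripper_force: 0.0
[229   0  21  44 783] mean [ 0.4838 -0.2392  0.0699] rect [ 482.3 -240.2] [13.7 31.9] long dir -0.7 zstd 0.0026
[316   0  17  42 681] mean [ 0.4851 -0.1701  0.0706] rect [ 484.5 -169.8] [13.2 27.9] long dir -1.3 zstd 0.0019
[240 149  17  36 557] mean [ 0.6036 -0.242   0.0703] rect [ 603.9 -242.7] [13.2 32. ] long dir -2.2 zstd 0.0021
[ 520    0   47   61 2257] mean [0.487  0.0303 0.0383] rect [486.3  32.7] [49.6 32.1] long dir 1.3 zstd 0.0022
[ 582   79   52   54 1992] mean [0.5547 0.1059 0.0382] rect [555.8 108.6] [32.3 50.1] long dir -4.1 zstd 0.0022
[ 498  127   42   50 1690] mean [0.5973 0.026  0.0385] rect [598.1  28. ] [49.8 30.7] long dir 0.5 zstd 0.0021
shift total [0.4896 0.6784 0.2182] n>=6.2 turn [ 0.0001 -0.0007 -0.0168] n>=0.1 | at [ 0.6283 -0.1751  0.2053] yaw 178.99 j6 -1.87 t 46.5
```

```bash
python3 -m crank '[[[0,0,0],[0.0695,0.0969,0],0.78],[[0,0,0],[0.0695,0.0969,0],0.78],[[0,0,0],[0.0695,0.0969,0],0.78],[[0,0,0],[0.0695,0.0969,0],0.78],[[0,0,0],[0.0695,0.0969,0],0.78],[[0,0,0],[0.0695,0.0969,0],0.78],[[0,0,0],[0.0695,0.0969,0],0.78]]'
python3 -m crank '[[[0,0,0.1128],[0,0,0],0.78],[[0,0,0.1128],[0,0,0],0.78],[[0,0,0.1128],[0,0,0],0.78],[[0,0,0.1128],[0,0,0],0.78],[[0,0,0.1128],[0,0,0],0.78],[[0,0,0.1128],[0,0,0],0.78],[[0,0,0.1128],[0,0,0],0.78],[[0,0,0.1128],[0,0,0],0.78],[[0,0,0.1128],[0,0,0],0.78],[[0,0,0.1128],[0,0,0],0.78],[[0,0,0.1128],[0,0,0],0.78],[[0,0,0.1128],[0,0,0],0.78],[[0,0,0.1128],[0,0,0],0.78],[[0,0,0],[-0.1,0,0.05],0.78],[[0,0,0],[0,0,0],0.78],[[0,0,0],[0,0,0],0.78]]'
python3 - <<'E'
from h import *
snap('wrist','w19'); orange('w19',.037,.046,(.4,.7,-.1,.2))
plan([.485,.031,.1],np.radians(91))
E
```

```text
time_s: 47.03
ee_pos: [0.4834, 0.0315, 0.2055]
orientation: [-0.029, -3.14, 0.0]
contact_force: [1.2, 1.5, 0.0]
opening: 0.0667
gripper_force: 0.0
time_s: 48.37
ee_pos: [0.4849, -0.0002, 0.1901]
orientation: [-2.202, -2.238, 0.002]
contact_force: [0.5, -0.5, 0.3]
opening: 0.0666
gripper_force: 0.0
[ 371   55   60   40 1977] mean [0.5547 0.109  0.0391] rect [554.9 109. ] [30.1 50.2] long dir -3.1 zstd 0.0008
[ 296  143   52   31 1591] mean [0.4853 0.0333 0.0391] rect [485.2  33. ] [50.  29.2] long dir 1.1 zstd 0.0007
[ 410  149   55   32 1570] mean [0.5969 0.029  0.0391] rect [597.3  28.5] [30.2 50.4] long dir -0.3 zstd 0.0007
shift total [0.102  0.0008 0.3017] n>=2.3 turn [-0.0013 -0.0001 -0.0007] n>=0.0 | at [4.854e-01 4.000e-04 1.905e-01] yaw 90.96 j6 -0.08 t 48.4
```

```bash
python3 -m crank '[[[0,0,0],[0.105,-0.004,0],0.78],[[0,0,0],[0,0,0],0.78],[[0,0,0],[0,0,0.12],0.78],[[0,0,0],[0,0,0.12],0.78],[[0,0,0],[0,0,0.12],0.78],[[0,0,0],[0,0,0.12],0.78],[[0,0,0],[0,0,0.08],0.78],[[0,0,0],[0,0,0.035],0.78],[[0,0,0],[0,0,0],0.78],[[0,0,0],[0,0,0],0.78]]'
python3 -m crank '[[[0,0,0],[0,0,0],0.4],[[0,0,0],[0,0,0],0.4],[[0,0,0],[0,0,0],0.4],[[0,0,0],[0,0,0],0.4],[[0,0,0],[0,0,0],0.4]]'
```

```text
time_s: 49.25
ee_pos: [0.4848, 0.0325, 0.0128]
orientation: [-2.2, -2.242, 0.0]
contact_force: [0.4, 0.3, -0.3]
opening: 0.0664
gripper_force: 0.0
time_s: 49.67
ee_pos: [0.4859, 0.0324, 0.0141]
orientation: [2.2, 2.24, 0.003]
contact_force: [-1.8, 1.4, 8.0]
opening: 0.0492
gripper_force: 61.6
```

```bash
python3 -m crank '[[[0,0,0],[0,0,-0.08],0.4],[[0,0,0],[0,0,-0.12],0.4],[[0,0,0],[0,0,-0.12],0.4],[[0,0,0],[0,0,-0.12],0.4],[[0,0,0],[0,0,-0.06],0.4],[[0,0,0.037],[0,0,0],0.4],[[0,0,0],[-0.114,0.0235,0],0.4],[[0,0,0],[-0.114,0.0235,0],0.4],[[0,0,0],[-0.114,0.0235,0],0.4],[[0,0,0],[-0.114,0.0235,0],0.4],[[0,0,0],[-0.114,0.0235,0],0.4],[[0,0,0],[-0.114,0.0235,0],0.4],[[0,0,0],[-0.114,0.0235,0],0.4],[[0,0,0],[0,0,0],0.4],[[0,0,0],[0,0,0],0.4],[[0,0,0],[0,0,0],0.4]]'
python3 - <<'E'
from h import *
snap('wrist','w20'); orange('w20',.1,.22,(.4,.7,-.3,-.1))
plan([.5395,-.2065,.105],np.radians(88.8)); save('w20','w20v',(160,60,480,300),2.5)
E
```

```text
time_s: 51.0
ee_pos: [0.529, -0.208, 0.1633]
orientation: [2.244, 2.197, 0.001]
contact_force: [-0.4, -0.4, -0.7]
opening: 0.0489
gripper_force: 63.2
[ 264  224  117   88 9357] mean [ 0.5305 -0.2022  0.1835] rect [ 530.5 -206.6] [29.7 50.2] long dir -1.3 zstd 0.009
shift total [0.0037 0.035  0.1937] n>=1.4 turn [0.0005 0.     0.0006] n>=0.0 | at [ 0.529  -0.2074  0.1631] yaw 88.84 j6 -0.41 t 51.0
```

View pics/w20v.png

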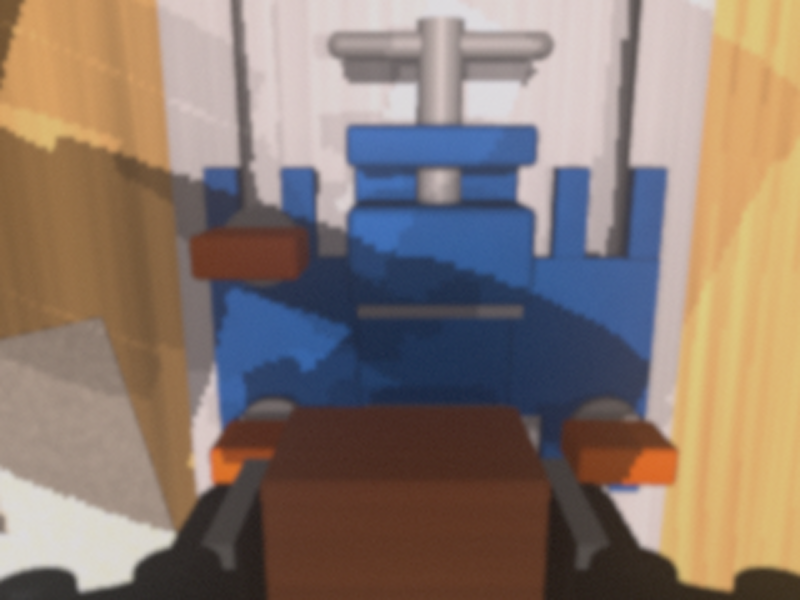

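w20v: block held square over the vise, its centre column 406 against the jaw's 441, so it needs about 11 mm in +x; all three bolts are locked with wings square across the slots.

```bash
python3 -m crank '[[[0,0,0],[0.005,0.036,0],0.4],[[0,0,0],[0,0,0],0.4],[[0,0,0],[0,0,0.08],0.4],[[0,0,0],[0,0,0.08],0.4],[[0,0,0],[0,0,0],0.4],[[0,0,0],[0,0,0],0.4]]'
python3 - <<'E'
from h import *
snap('wrist','w21'); plan([.5398,-.206,.058],np.radians(88.8))
P,d,p=cloud('w21')
# jaw (+y) top face: z~.084, blue ; block front face cols
hsv=cv2.cvtColor(p,cv2.COLOR_RGB2HSV)
bl=(hsv[...,0]>100)&(hsv[...,0]<130)&(hsv[...,1]>120)&(abs(P[...,2]-.083)<.004)&(P[...,1]>-.2)&(P[...,1]<-.13)
print('jaw x',np.percentile(P[bl][:,0],[1,99]),'y min',np.percentile(P[bl][:,1],[1,99]),bl.sum())
orange('w21',.05,.16,(.45,.62,-.24,-.15))
E
```

```text
time_s: 51.55
ee_pos: [0.5395, -0.2058, 0.1138]
orientation: [-2.241, -2.198, 0.001]
contact_force: [-0.2, 0.6, -0.0]
opening: 0.049
gripper_force: 63.0
shift total [ 0.0009 -0.0016  0.1893] n>=1.4 turn [-0.0004 -0.0002  0.0013] n>=0.0 | at [ 0.5403 -0.2063  0.1148] yaw 88.88 j6 -0.4 t 51.6
jaw x [0.51501993 0.56817181] y min [-0.18269972 -0.13343936] 5346
[ 197  163   62   26 1429] mean [ 0.4826 -0.1687  0.0685] rect [ 480.9 -169.7] [13.4 34. ] long dir -0.3 zstd 0.0052
[ 264  224  117   88 9468] mean [ 0.5409 -0.2001  0.1339] rect [ 540.9 -204.8] [30.1 49.9] long dir -1.6 zstd 0.0092
[211 257  29  28 458] mean [ 0.4746 -0.2313  0.072 ] rect [ 487.6 -217.6] [64.  11.2] long dir 47.5 zstd 0.0246
[403 258  37  29 501] mean [ 0.6084 -0.2347  0.0685] rect [ 594.1 -220. ] [13.9 64.3] long dir -46.6 zstd 0.0213
```

```bash
python3 -m crank '[[[0,0,0],[0,0,0.07],0.4],[[0,0,0],[0,0,0.06],0.4],[[0,0,0],[0,0,0.035],0.4],[[0,0,0],[0,0,0.015],0.4],[[0,0,0],[0,0,0],0.4],[[0,0,0],[0,0,0],0.4]]'
python3 -m crank '[[[0,0,0],[0,0,0.003],0.4],[[0,0,0],[0,0,0.003],0.4],[[0,0,0],[0,0,0],0.4]]'
```

```text
time_s: 52.1
ee_pos: [0.5406, -0.2069, 0.0611]
orientation: [2.244, 2.198, 0.0]
contact_force: [-0.3, -0.0, -0.9]
opening: 0.049
gripper_force: 63.2
time_s: 52.35
ee_pos: [0.5403, -0.2069, 0.059]
orientation: [2.244, 2.198, 0.0]
contact_force: [-0.3, 0.8, -0.7]
opening: 0.049
gripper_force: 63.2
```

```bash
python3 -m crank '[[[0,0,0],[0,0,0.003],0.4],[[0,0,0],[0,0,0.002],0.4],[[0,0,0],[0,0,0],0.4]]'
python3 -m crank '[[[0,0,0],[0,0,0.002],0.4],[[0,0,0],[0,0,0.002],0.4],[[0,0,0],[0,0,0],0.4]]'
```

```text
time_s: 52.6
ee_pos: [0.5404, -0.2069, 0.0582]
orientation: [2.243, 2.198, 0.001]
contact_force: [-5.1, 2.1, 19.3]
opening: 0.0488
gripper_force: 65.5
time_s: 52.85
ee_pos: [0.5404, -0.207, 0.0581]
orientation: [2.243, 2.198, 0.001]
contact_force: [-9.9, 3.3, 41.8]
opening: 0.0489
gripper_force: 68.5
```

```bash
python3 -m crank '[[[0,0,0],[0,0,-0.004],0.4],[[0,0,0],[0,0,0],0.4],[[0,0,0],[0,0,0],0.7],[[0,0,0],[0,0,0],0.7],[[0,0,0],[0,0,0],0.7],[[0,0,0],[0,0,0],0.7],[[0,0,0],[0,0,-0.06],0.7],[[0,0,0],[0,0,-0.1],0.7],[[0,0,0],[0,0,-0.12],0.7],[[0,0,0],[0,0,-0.12],0.7],[[0,0,0],[-0.12,0,-0.04],0.7],[[0,0,0],[-0.12,0,-0.04],0.7],[[0,0,0],[-0.12,0,-0.04],0.7],[[0,0,0],[0,0,0],0.7],[[0,0,0],[0,0,0],0.7],[[0,0,0],[0,0,0],0.7]]'
python3 - <<'E'
from h import *
snap('wrist','w22'); orange('w22',.078,.09,(.45,.62,-.25,-.15)); orange('w22',.06,.076,(.4,.7,-.3,-.1))
P,d,p=cloud('w22');hsv=cv2.cvtColor(p,cv2.COLOR_RGB2HSV)
bl=(hsv[...,0]>100)&(hsv[...,0]<130)&(hsv[...,1]>120)&(abs(P[...,2]-.083)<.004)&(P[...,0]>.5)&(P[...,0]<.6)
for a,b in ((-.19,-.13),(-.28,-.215)):
    m=bl&(P[...,1]>a)&(P[...,1]<b); print('jaw',m.sum(),np.percentile(P[m][:,0],[1,99]) if m.any() else '',np.percentile(P[m][:,1],[1,99]) if m.any() else '')
save('w22','w22v',(160,60,480,300),2.5)
E
```

```text
time_s: 54.18
ee_pos: [0.5374, -0.3145, 0.2125]
orientation: [-2.244, -2.197, 0.0]
contact_force: [0.1, 0.2, -0.4]
opening: 0.0593
gripper_force: 0.0
[ 294   53   58   39 2218] mean [ 0.5415 -0.2069  0.0831] rect [ 541.6 -207. ] [29.6 48.1] long dir -1.5 zstd 0.0008
[230  20  42  22 833] mean [ 0.4819 -0.1717  0.07  ] rect [ 481.1 -170.6] [14.5 33.2] long dir -1.0 zstd 0.0026
[238 109  39  15 530] mean [ 0.482  -0.2404  0.0708] rect [ 481.3 -240.7] [12.2 33.1] long dir -1.2 zstd 0.0014
[373 108  39  16 568] mean [ 0.6034 -0.2433  0.071 ] rect [ 604.4 -242.9] [13.1 34.4] long dir -1.3 zstd 0.0011
jaw 2555 [0.51576993 0.56753517] [-0.18298609 -0.1558395 ]
jaw 2412 [0.51396512 0.5661565 ] [-0.26392736 -0.23040139]
```

View pics/w22v.png

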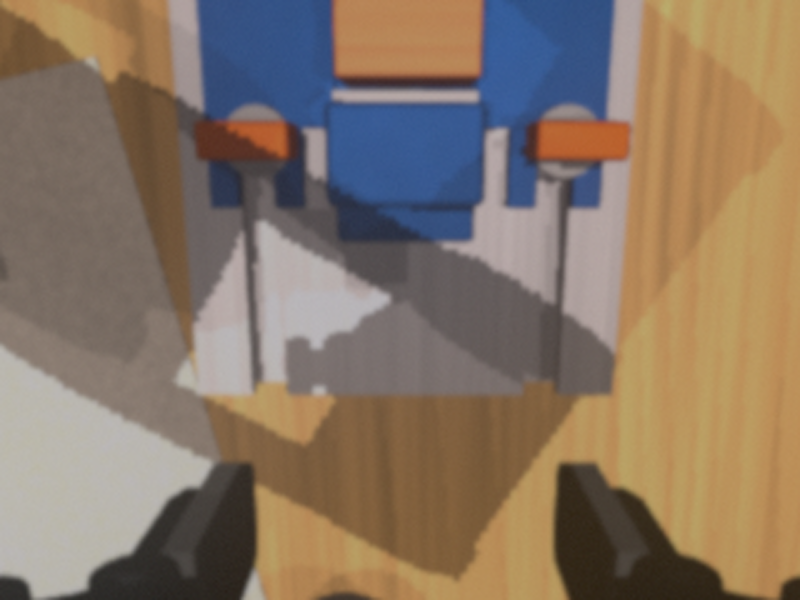

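The block stands at (407,40) between the jaws, centred to about 1 mm, and the three wings are square across their slots.

```bash
python3 -c "
from cell import bot
print(bot.hand_in())"
```

```text
the job is handed in; nothing more can be done
None
```

The job is handed in at about 54 s: all three T-bolts are locked in the near_right, far_right and near_left lugs, and the copper block stands on the vise bed within about 1 mm of centre and parallel to the jaws; the verdict itself was not shown.

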